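# Unclip a denture flask and offer up its cover for bolting

## Task

Get the denture flask ready for bolting: lift the bail off it, hang the bail over the free part of the bench rail's bar with one leg on each side, and let go of it. Then pick up the flask's cover plate (the lug on top is there to grip) and hold it level over the flask the right way round, about a centimetre above the rim, with each of its three holes straight over the matching threaded hole, so that I can drop the screws through and start them. The rim is freshly varnished: the cover must never touch the flask, the flask stays where it stands, and you finish still holding the cover there, motionless.

Things in the scene. Friction and masses are not known exactly. Their poses are not given: they have to be found in the camera images.
- flask: Denture flask on the bench: D-shaped dull brass box, 98 (x) by 88 (y) mm, 62 mm high, about 1.1 kg, loose, open on top with a flat rim; a pink denture lies in white stone inside, below the rim. Origin: centre of the underside; z up, x from the rounded front (x = -48 mm) to the flat rear (x = +50 mm); flat side faces at y = 44 and -44 mm. Yaw within 0.5 rad of the world's.
- flask_hole_rear_left (a point): Mouth of the 6 mm threaded hole in the flask's rim at flask x = 38, y = 32, z = 62 mm. Axes as the flask's.
- flask_hole_rear_right (a point): Mouth of the 6 mm threaded hole in the flask's rim at flask x = 38, y = -32, z = 62 mm. Axes as the flask's.
- flask_hole_front (a point): Mouth of the 6 mm threaded hole in the flask's rim at flask x = -37, y = 0, z = 62 mm. Axes as the flask's.
- cover: Cover plate of the flask: aluminium, 6 mm thick, same D outline (98 x 88 mm), about 0.24 kg, lying flat on the bench right side up, with three plain 12 mm holes. Origin: centre of the underside, right under the lifting lug; x from the rounded front to the flat rear, as on the flask. It balances within 5 mm of the lug's middle. Yaw within 0.6 rad of the world's.
- cover_hole_rear_left (a point): Lower mouth of the cover's 12 mm hole at cover x = 38, y = 32, z = 0 mm; belongs over flask_hole_rear_left.
- cover_hole_rear_right (a point): Lower mouth of the cover's 12 mm hole at cover x = 38, y = -32, z = 0 mm; belongs over flask_hole_rear_right.
- cover_hole_front (a point): Lower mouth of the cover's 12 mm hole at cover x = -37, y = 0, z = 0 mm; belongs over flask_hole_front.
- cover_lug_top (a point): Middle of the top of the cover's cast lifting lug (cover x = 0, y = 0, z = 36 mm). The lug is 12 mm thick (x) and 44 mm long (y) and rises 30 mm from the plate's upper face (z = 6 mm); a pad of 22 x 54 mm at its foot rises to z = 8.5 mm.
- bail: Boil-out bail: upside-down U of steel strap, loose, 0.13 kg, straddling the flask from side to side; it just lies on the rim and lifts straight off. Strap 18 (x) by 100 (y) mm, 3 mm thick; at each end a leg hangs down 55 mm (inner faces at y = 47 and -47 mm, round feet out to y = 55 mm). Origin: middle of the strap's underside; z up. Balances about 13 mm below the strap, so it hangs steadily.
- bail_grip_top (a point): Middle of the top of the black grip on the bail's strap (bail z = 31 mm). The grip is 10 mm thick (bail x), 36 mm long (bail y) and rises from z = 3 to z = 31 mm.
- rail: Bench rail, fixed: round steel bar, 12 mm diameter, along the rail's y, axis 130 mm above the bench, on two 12 mm posts at y = 105 and -105 mm; foot plate 80 x 230 x 8 mm. A spare bail hangs on it, fixed, at y = 70 mm (taking up y = 55 to 85 mm); the bar is free from y = -95 to 50 mm. Origin: centre of the foot's underside; z up. Yaw within 0.35 rad of the world's.
- rail_bar (a point): Middle of the free part of the bar, on its axis (rail x = 0, y = -25, z = 130 mm). Axes as the rail's: y along the bar.
Not all that is in view belongs to the job. What is shaped like the bail but green is not meant.

How it is judged:
By the outcome, as a careful person would: the job done as asked, in the order asked, and still so for the second after the job is handed in, while the arm keeps its last pose, push and grip.
It also fails if it takes over 53 s, if anything falls off the work surface, if the arm or the gripper's body presses on something with over 40 N, if the wrist force passes 120 N, or if a joint passes its speed limit or range.

## Robot

A 6-joint arm with a two-finger parallel gripper is mounted at the origin on a cart in front of the work surface, level with it; the furniture and walls round the work are solid. World frame = base frame: x ahead of the robot, y to its left, z up, the work surface at z = 0. Lengths are in mm, angles in rad, forces in N, time in s.
With the tool pointing down it reaches from about 350 to 875 mm from the base axis. Payload 4.2 kg.
Tool frame: the origin (TCP) lies at the very end of the fingers, on their centre line; the grasp point (between the pads) lies 19 mm behind it; z points along the fingers, y is the direction in which the jaws open and shut (so a half turn about z gives the same grasp; the last joint's range is limited). The gripper opens to 85 mm and grips with 20 to 120 N. Pads are 22 mm wide; open, the fingers measure 114 mm over their backs; the gripper's body (76 mm by 85 mm) begins 54 mm behind the grasp point. The pads swing forward as they close: fully open they stand 13 mm farther back than shut.
Start: joints at [-0.87, 0.385, 0.008, 0, -1.194, -0.259], TCP at [267.241, -564.961, 207.212] pointing down, gripper open.
Joint ranges: [-3.14, 3.14], [-1.21, 2.06], [-1.07, 1.41], [-3.16, 2.05], [-2.99, -0.16], [-3.1, 3.1]. Speed limits (rad/s): [2.79, 2.79, 3.14, 3.14, 3.14, 3.14].

## Interface

Orientations are given as a unit quaternion [x, y, z, w].
In Python, from bench import telemetry, eyes, arm gives the robot as it stands. The module is installed in compiled form; this text tells all that it offers.
- The arm moves only by the tool move_arm, never from a script. Its argument "deltas" is text: rows parted by semicolons, each of 6 numbers parted by spaces: the shift along the tool's x, y, z in cm, then the turn, a rotation vector about the tool's x, y, z in rad. A call has 1 to 12 rows; each row shifts and turns the commanded pose from where the row before left it, along the tool's axes as they then stand; what a row does not reach is not made up. A row lasts 1/8 s, in which the tool goes at most 62.5 mm and 10.7 degrees, less where a joint would pass 70% of its speed; a pose out of reach is approached as far as the arm can. A call is refused whole if a number of a shift passes 6.25 or a number of a turn 0.188, either way. A call with a gripper value outside its range is refused whole. "grip" is the finger opening in cm, from 0 to 8.54, set as the call begins (left out, the last holds). The fingers move at their own pace and stop on an object; the grip force is fixed at half the most. Time passes only in rows, so rows that do not move let the fingers close. It gives the time, the measured TCP pose, the force and the opening at its end, in the units of the state.
- telemetry.read_state(): the state, without advancing time (a new reading comes with each control period).
- eyes.get_image(name): name is "side" or "top" or "wrist"; returns a dict with "pixels" (384x512x3 uint8, blue, green, red), "range_z" (384x512 float32, mm along the optical axis (not along the pixel's ray), 0 where there is no reading), "fx", "fy", "cx", "cy" (pixels), "origin" and "orientation" of the camera in the world; the wrist camera has in their place "tool_from_camera" (4x4, takes a point from camera to tool coordinates, whose origin is the TCP and whose axes are the flange's). Camera axes: x right, y up, looking along -z (the intrinsics and any distortion apply to the point x, -y, -z); pixel columns grow to the right and rows downward; lengths in mm; the calibration is good to about 2 mm. A picture is of the moment at which its call begins: read the wrist's pose just before it.
- arm.job_done(): hands the job in, once; it reports no verdict.
Trained networks look in a picture, given as the dict that the camera call returned (one of the last four; its "shot" number tells which), for a name from the list of things; names that differ only in an ending like _2 or _b are one class to them, and where a whole thing is asked for, a point or a joint stands for the part that bears it (a point fixed in the world has none). Each returns a list of dicts, best first, with "p" (0 to 1); they miss things now and then, are a little off and sometimes report something else, mostly with a low value. They report only what shows in the picture. A call takes as long as a camera call. They do not tell look-alikes from the thing itself.
- eyes.boxes_of(picture, name): "point" ([x, y, z] in mm, in world coordinates, good to about 4 mm: the middle of the surface that is visible of it).
The state is a dict: "clock": time; "joints": joint angles; "joint_vel": joint speeds; "joint_efforts": joint torques, N m; "position": TCP position; "ee_rot": TCP orientation; "contact_force": force on the tool from outside, world axes, zero at the start; "wrist_torque": the same for the moment, N m; "gripper_width": finger opening in mm.
Only numpy, scipy, OpenCV 4.12 (cv2) and the standard library are available. Lean on these libraries where they do the work, as an engineer would, in place of code of your own. Each camera call takes 0.05 s, during which the arm holds its last target.

## Working session

There is one attempt and no reset: what is moved stays moved. The work goes in short steps, Python scripts to look and compute and a tool call to move; the robot and the scene stay as the last step left them, time stands still between calls to the robot, and variables do not carry over. Pictures are saved under pics/ and viewed, and the job is handed in when it is done.

Besides the shell and the picture viewer there is one more tool, called after "Request:" as name(argument=value, ...) on one line, values as JSON. move_arm: Moves the arm, as the interface text tells. Its arguments: {"type":"object","properties":{"deltas":{"type":"string"},"grip":{"type":"number"}},"required":["deltas"]}

```bash
mkdir -p pics; python3 - <<'E'
from bench import telemetry, eyes, arm
import cv2,pickle
s=telemetry.read_state();print(s)
for n in ("side","top"):
    im=eyes.get_image(n)
    cv2.imwrite(f"pics/{n}0.png",im["pixels"]);pickle.dump(im,open(f"{n}0.pkl","wb"))
    print(n,{k:v for k,v in im.items() if k not in("pixels","range_z")})
    for o in ("flask","cover","bail","rail","bail_grip_top","cover_lug_top","rail_bar","flask_hole_front","flask_hole_rear_left","flask_hole_rear_right","cover_hole_front","cover_hole_rear_left"):
        try:
            print(o,[(round(d["p"],2),[round(float(v)) for v in d["point"]]) for d in eyes.boxes_of(im,o)])
        except Exception as e: print(o,e)
print(telemetry.read_state()["clock"])
E
```

```text
{'clock': 0.0, 'joints': array([-8.70403042e-01,  3.85565997e-01,  6.62764061e-03, -5.38586963e-04,
       -1.19400332e+00, -2.58597540e-01]), 'joint_vel': array([-0.00069879,  0.00017468,  0.00061777,  0.00022033,  0.00153968,
        0.00015963]), 'joint_efforts': array([ 2.79264332e-04, -3.92281151e+01,  1.88398004e+01,  4.18615758e+00,
       -4.65505233e-03,  2.92703408e-07]), 'position': array([ 266.97590856, -564.39905692,  206.11078446]), 'ee_rot': array([-2.19008694e-01,  9.75722286e-01,  1.06717580e-03, -2.72788917e-04]), 'contact_force': array([-0.22249693,  0.41879357,  0.16944731]), 'wrist_torque': array([ 0.01322522, -0.01657909, -0.02722387]), 'gripper_width': 85.39444201302314}
side {'fx': 495.1999982375704, 'fy': 495.1999982375704, 'cx': 245.8133799211974, 'cy': 187.72865897627727, 'origin': array([-196.23531222, 1036.18821314,  587.51475479]), 'orientation': array([-0.18305199,  0.53446005,  0.78740183, -0.2466633 ]), 'shot': 1}
flask [(0.98, [443, 49, 43]), (0.37, [491, -161, 7])]
cover [(0.72, [492, -160, 7])]
bail [(0.81, [460, 57, 72]), (0.66, [596, 77, 60])]
ra
[... 532 characters left out ...]
cy': 194.28040477449844, 'origin': array([ 432.6794077 ,   33.09210292, 1150.05632832]), 'orientation': array([ 0.03035765, -0.03164228, -0.7047972 ,  0.70805232]), 'shot': 2}
flask [(0.88, [474, 22, 57])]
cover [(0.86, [510, -167, 7])]
bail [(0.74, [459, 26, 69])]
rail [(0.93, [542, 321, 4]), (0.4, [509, -167, 7])]
bail_grip_top [(0.62, [594, 71, 57]), (0.52, [464, 25, 67])]
cover_lug_top [(0.96, [504, -169, 6])]
rail_bar [(0.57, [545, 322, 8])]
flask_hole_front [(0.87, [474, 24, 61])]
flask_hole_rear_left []
flask_hole_rear_right [(0.61, [473, 20, 60])]
cover_hole_front [(0.75, [500, -165, 11]), (0.36, [475, 24, 61]), (0.18, [547, 323, 7])]
cover_hole_rear_left [(0.85, [507, -167, 6])]
1.3
```

View pics/side0.png

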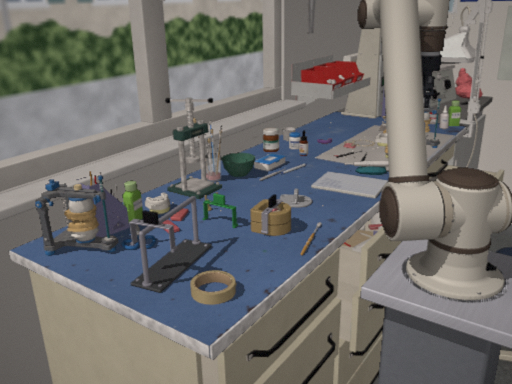

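View pics/top0.png

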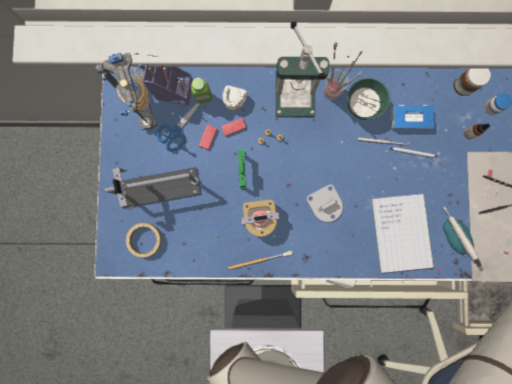

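The side view shows the rail at about (175,250), with the spare bail at the near end. The flask with its bail is at (270,215), the green bail at (220,210), and the cover at (295,200). In the top view the flask is at (260,217), the cover at (325,203) and the rail at (160,187), with the spare bail on its left end.

```bash
cat > h.py <<'E'
import numpy as np,cv2,pickle
from scipy.spatial.transform import Rotation as R
def cloud(im,Rw=None,o=None):
    z=im["range_z"].astype(float);h,w=z.shape
    u,v=np.meshgrid(np.arange(w),np.arange(h))
    P=np.stack([(u-im["cx"])/im["fx"]*z,-(v-im["cy"])/im["fy"]*z,-z],-1)
    if Rw is None: Rw=R.from_quat(im["orientation"]).as_matrix();o=im["origin"]
    W=P@Rw.T+o; W[z<=0]=np.nan
    return W
def wristpose(im,s):
    T=np.eye(4);T[:3,:3]=R.from_quat(s["ee_rot"]).as_matrix();T[:3,3]=s["position"]
    return T@im["tool_from_camera"]
def proj(im,P,Rw=None,o=None):
    if Rw is None: Rw=R.from_quat(im["orientation"]).as_matrix();o=im["origin"]
    p=(np.asarray(P)-o)@Rw
    return np.stack([p[...,0]/-p[...,2]*im["fx"]+im["cx"],-p[...,1]/-p[...,2]*im["fy"]+im["cy"]],-1)
E
python3 - <<'E'
from h import *
im=pickle.load(open("top0.pkl","rb"));W=cloud(im)
c=im["pixels"][150:260,90:360];cv2.imwrite("pics/topc.png",cv2.resize(c,None,fx=2.9,fy=2.9,interpolation=cv2.INTER_CUBIC))
def st(n,m):
    p=W[m];q=p[:,:2].astype(np.float32);print(n,len(p),p.mean(0).round(1),cv2.minAreaRect(q), np.percentile(p[:,2],[5,50,95]).round(1))
u,v=np.meshgrid(np.arange(512),np.arange(384))
z=W[...,2]
def box(a,b,c,d):return (u>=a)&(u<b)&(v>=c)&(v<d)
print("table",np.nanmedian(z[box(300,370,110,150)]),np.nanmedian(z[box(210,240,230,245)]))
st("flask rim",box(235,285,195,240)&(z>52)&(z<66))
st("bail strap",box(235,290,195,240)&(z>62)&(z<75))
st("bail grip",box(235,290,195,240)&(z>80))
st("cover",box(300,350,180,225)&(z>3.5))
st("lug",box(300,350,180,225)&(z>25))
st("railbar",box(100,205,160,215)&(z>110))
st("railfoot",box(100,205,160,215)&(z>5)&(z<20))
st("green",box(230,252,140,195)&(z>30))
E
```

```text
table 0.6693294017545668 0.19701167823347987
flask rim 689 [465.3  21.5  61.8] ((463.7545471191406, 20.030929565429688), (98.16267395019531, 97.99533081054688), 0.3994811177253723) [57.  62.1 65.3]
bail strap 432 [467.3  21.5  64.3] ((463.68328857421875, 20.01262664794922), (97.95624542236328, 97.96448516845703), 0.4577319920063019) [62.2 64.  67.4]
bail grip 50 [463.6  21.1  92.2] ((463.606689453125, 21.431427001953125), (9.867437362670898, 34.811119079589844), 8.968010902404785) [88.3 92.4 95.4]
cover 890 [ 506.7 -166.7    9. ] ((512.1552734375, -166.58990478515625), (141.80845642089844, 127.54912567138672), 89.73517608642578) [ 3.8  6.7 34.9]
lug 70 [ 503.  -169.8   35.6] ((503.0477600097656, -169.75302124023438), (11.269522666931152, 43.51406478881836), 26.869869232177734) [30.4 35.7 39.2]
railbar 691 [545.7 338.5 139. ] ((533.9854125976562, 313.7330322265625), (214.3147430419922, 98.62577056884766), 86.0257339477539) [129.4 136.7 165.2]
railfoot 1548 [549.5 303.8   8.3] ((555.369140625, 328.55413818359375), (293.7984924316406, 144.42433166503906), 89.57720184326172) [ 5.4  8.1 11.8]
green 238 [600.4  72.5  63.4] ((603.1708374023438, 72.88130187988281), (100.3145980834961, 17.930400848388672), 2.8061130046844482) [54.1 58.8 86.8]
```

View pics/topc.png

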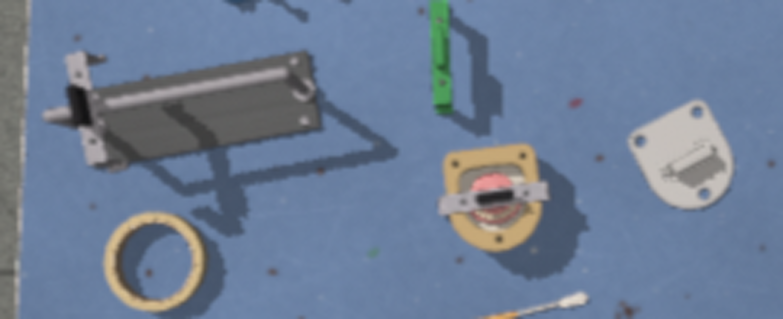

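```bash
python3 - <<'E'
from h import *
from bench import telemetry, eyes
s=telemetry.read_state();im=eyes.get_image("wrist")
print({k:v for k,v in im.items() if k not in("pixels","range_z")})
cv2.imwrite("pics/w0.png",im["pixels"])
im=pickle.load(open("top0.pkl","rb"));W=cloud(im);u,v=np.meshgrid(np.arange(512),np.arange(384));z=W[...,2]
m=(u>100)&(u<205)&(v>160)&(v<215)&(z>120)&(z<140)
p=W[m]
l=cv2.fitLine(p[:,:2].astype(np.float32),cv2.DIST_HUBER,0,.01,.01).ravel();print(l, np.arctan2(-l[0],l[1]))
d=l[:2]/np.linalg.norm(l[:2]);t=(p[:,:2]-l[2:])@d;r=(p[:,:2]-l[2:])@[-d[1],d[0]]
ok=abs(r)<8;print(np.percentile(t[ok],[0,2,50,98,100]),len(t),ok.sum())
q=W[(u>100)&(u<205)&(v>160)&(v<215)&(z>5.)&(z<11)][:,:2].astype(np.float32)
print(cv2.minAreaRect(q))
for a in range(0,360,60):pass
print("tall stuff",[ (np.nanmax(z[i:i+48,j:j+64]).round()) for i in range(48,288,48) for j in range(0,512,64)])
E
```

```text
{'fx': 269.5968833507289, 'fy': 269.5968833507289, 'cx': 252.8545005997267, 'cy': 190.39076401819986, 'tool_from_camera': array([[-5.75859410e-05,  9.47838295e-01,  3.18751571e-01,
         8.09641287e+01],
       [ 9.99999286e-01, -3.25944665e-04,  1.14988841e-03,
         1.93326269e-01],
       [ 1.19380364e-03,  3.18751409e-01, -9.47837599e-01,
        -1.66571279e+02],
       [ 0.00000000e+00,  0.00000000e+00,  0.00000000e+00,
         1.00000000e+00]]), 'shot': 3}
[ 1.8394081e-01 -9.8293734e-01  5.5172778e+02  3.0751413e+02] -2.9565985
[-115.39609475 -110.19283721    2.97639574  101.78318492  105.46070349] 519 372
((555.369140625, 328.55413818359375), (293.7984924316406, 144.42433166503906), 89.57720184326172)
tall stuff [np.float64(154.0), np.float64(180.0), np.float64(181.0), np.float64(155.0), np.float64(304.0), np.float64(303.0), np.float64(156.0), np.float64(155.0), np.float64(-403.0), np.float64(198.0), np.float64(201.0), np.float64(73.0), np.float64(37.0), np.float64(65.0), np.float64(66.0), np.float64(104.0), np.float64(-833.0), np.float64(171.0), np.float64(142.0), np.float64(89.0), np.float64(8.0), np.float64(12.0), np.float64(16.0), np.float64(13.0), np.float64(-833.0), np.float64(167.0), np.float64(123.0), np.float64(94.0), np.float64(96.0), np.float64(40.0), np.float64(34.0), np.float64(46.0), np.float64(-831.0), np.float64(26.0), np.float64(30.0), np.float64(15.0), np.float64(11.0), np.float64(17.0), np.float64(16.0), np.float64(48.0)]
```

View pics/w0.png

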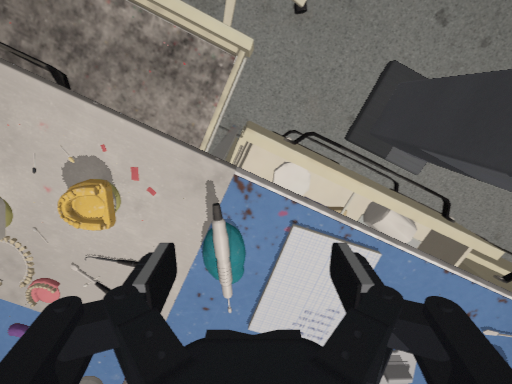

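```bash
cat >> h.py <<'E'
def plan(s,pos,yang,n,level=True):
    """rows to world TCP pos, tool y-axis world angle yang, pointing down; n rows"""
    M=R.from_quat(s["ee_rot"]); x0=np.array(s["position"])
    T=R.from_matrix(np.array([[-np.sin(yang),np.cos(yang),0],[np.cos(yang),np.sin(yang),0],[0,0,-1]]).T)
    # columns: x,y,z  (x = y+90deg since z down)
    y=np.array([np.cos(yang),np.sin(yang),0]);z=np.array([0,0,-1.]);x=np.cross(y,z)
    T=R.from_matrix(np.stack([x,y,z],1))
    rv=(M.inv()*T).as_rotvec()
    d=(np.array(pos)-x0)/n
    rows=[];cur=M
    for i in range(n):
        sh=cur.inv().apply(d)/10
        rows.append(np.r_[sh,rv/n]);cur=cur*R.from_rotvec(rv/n)
    print("; ".join(" ".join(f"{v:.2f}" if k<3 else f"{v:.3f}" for k,v in enumerate(r)) for r in rows))
E
python3 - <<'E'
from h import *
from bench import telemetry
plan(telemetry.read_state(),[463,40,230],3.30,12)
E
```

```text
-3.63 3.86 -0.19 0.000 0.000 -0.107; -4.02 3.45 -0.19 0.000 0.000 -0.107; -4.37 3.00 -0.19 0.000 0.000 -0.107; -4.66 2.51 -0.19 0.000 0.000 -0.107; -4.91 2.00 -0.19 0.000 0.000 -0.107; -5.09 1.46 -0.19 0.000 0.000 -0.107; -5.22 0.91 -0.19 0.000 0.000 -0.107; -5.29 0.34 -0.19 0.000 0.000 -0.107; -5.29 -0.22 -0.19 0.000 0.000 -0.107; -5.24 -0.79 -0.19 0.000 0.000 -0.107; -5.13 -1.35 -0.19 0.000 0.000 -0.107; -4.95 -1.89 -0.19 0.000 0.000 -0.107
```

Request:
move_arm(deltas="-3.6 3.9 -0.2 0 0 -0.107; -4.0 3.4 -0.2 0 0 -0.107; -4.4 3.0 -0.2 0 0 -0.107; -4.7 2.5 -0.2 0 0 -0.107; -4.9 2.0 -0.2 0 0 -0.107; -5.1 1.5 -0.2 0 0 -0.107; -5.2 0.9 -0.2 0 0 -0.107; -5.3 0.3 -0.2 0 0 -0.107; -5.3 -0.2 -0.2 0 0 -0.107; -5.2 -0.8 -0.2 0 0 -0.107; -5.1 -1.3 -0.2 0 0 -0.107; -5.0 -1.9 -0.2 0 0 -0.107")

```text
clock: 2.85
position: [464.0, 41.5, 231.7]
ee_rot: [0.761, -0.649, 0.0, -0.0]
contact_force: [0.9, -0.7, -0.5]
gripper_width: 85.4
```

Request:
move_arm(deltas="0 0 0 0 0 0; 0 0 0 0 0 0; 0 0 0 0 0 0")

```text
clock: 3.22
position: [463.4, 38.8, 231.3]
ee_rot: [0.759, -0.651, -0.0, 0.0]
contact_force: [0.4, 0.3, 0.6]
gripper_width: 85.4
```

```bash
python3 - <<'E'
from h import *
from bench import telemetry, eyes
s=telemetry.read_state();im=eyes.get_image("wrist")
print(s["position"],s["joints"],R.from_quat(s["ee_rot"]).as_matrix().round(3))
pickle.dump((im,s),open("w1.pkl","wb"))
cv2.imwrite("pics/w1.png",cv2.resize(im["pixels"],(800,600)))
E
```

```text
[463.35920617  38.76979031 231.2607198 ] [ 4.34302400e-01  8.99131075e-02 -3.25325773e-01  2.22513068e-06
 -1.15562866e+00 -2.80851683e-01] [[ 0.153 -0.988 -0.   ]
 [-0.988 -0.153 -0.   ]
 [ 0.     0.    -1.   ]]
```

View pics/w1.png

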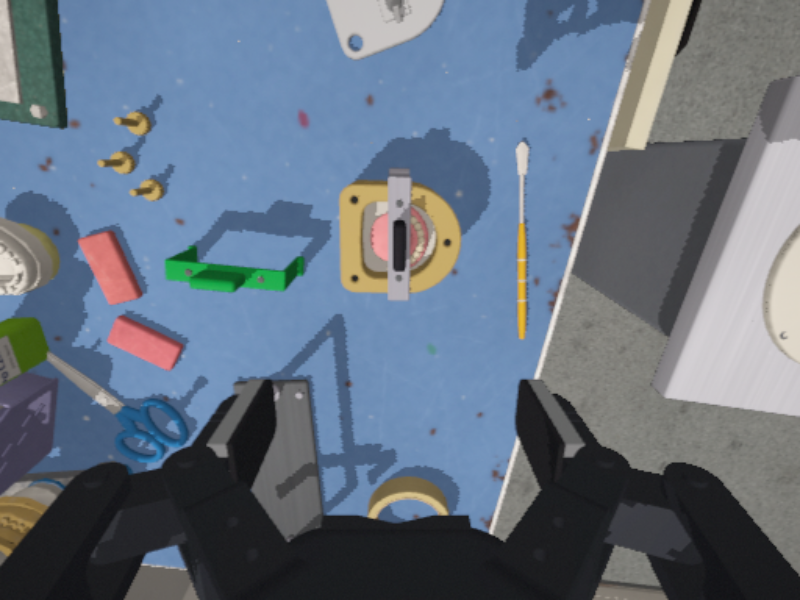

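The wrist view shows the flask at about (395,240) with its three dark holes at (354,198), (354,279) and (447,242). The bail strap runs across it with the grip at (400,245). The green look-alike is at (235,275).

```bash
cat >> h.py <<'E'
def ray_at(im,uv,T,z):
    uv=np.atleast_2d(uv);d=np.stack([(uv[:,0]-im["cx"])/im["fx"],-(uv[:,1]-im["cy"])/im["fy"],-np.ones(len(uv))],1)@T[:3,:3].T
    return T[:3,3]+d*((z-T[2,3])/d[:,2])[:,None]
def kabsch2(model,obs):
    m=model-model.mean(0);o=obs-obs.mean(0)
    a=np.arctan2((m[:,0]*o[:,1]-m[:,1]*o[:,0]).sum(),(m*o).sum())
    c,s=np.cos(a),np.sin(a);t=obs.mean(0)-np.array([[c,-s],[s,c]])@model.mean(0)
    res=obs-(model@np.array([[c,-s],[s,c]]).T+t)
    return t,a,res
HOLES=np.array([[38,32],[38,-32],[-37,0.]])
def darkcent(g,uv,r=5):
    u,v=[int(round(x)) for x in uv];p=g[v-r:v+r+1,u-r:u+r+1].astype(float)
    bg=np.percentile(p,70);w=np.clip(bg-30-p,0,None);yy,xx=np.mgrid[-r:r+1,-r:r+1]
    return np.array([u+(w*xx).sum()/w.sum(),v+(w*yy).sum()/w.sum()])
E
python3 - <<'E'
from h import *
im,s=pickle.load(open("w1.pkl","rb"));T=wristpose(im,s);g=cv2.cvtColor(im["pixels"],cv2.COLOR_BGR2GRAY)
k=1.5625
# image->which hole: fit with both orders; rear=left in picture, +y world is down in picture -> rear_left is lower
uv=np.array([darkcent(g,np.array(p)/k,4) for p in [(354,279),(354,198),(447,242)]]);print(uv)
X=ray_at(im,uv,T,62)[:,:2];print(X.round(1));t,a,res=kabsch2(HOLES,X);print("flask",t,a,res.round(1))
W=cloud(im,T[:3,:3],T[:3,3]);z=W[...,2]
u,v=np.meshgrid(np.arange(512),np.arange(384))
b=(u>205)&(u<310)&(v>90)&(v<205)
print("rim z",np.median(z[b&(z>55)&(z<63.5)]))
gp=W[b&(z>85)];print("grip",len(gp),gp.mean(0),cv2.minAreaRect(gp[:,:2].astype(np.float32)),np.percentile(gp[:,2],[10,50,90]))
st=W[(u>246)&(u<264)&(v>105)&(v<195)&(z>63.2)&(z<72)&(im["pixels"].max(-1).astype(int)-im["pixels"].min(-1)<25)]
print("strap",len(st),cv2.minAreaRect(st[:,:2].astype(np.float32)),np.percentile(st[:,2],[10,50,90]))
print("table",np.nanmedian(z[(u>300)&(u<330)&(v>200)&(v<230)]))
c=im["pixels"][100:200,205:310];cv2.imwrite("pics/w1c.png",cv2.resize(c,None,fx=6,fy=6,interpolation=cv2.INTER_CUBIC)[:600,:])
E
```

```text
[[226.5832106  177.76067747]
 [226.24713683 127.46714888]
 [285.83743842 154.81632653]]
[[495.9  57.7]
 [504.   -5.4]
 [425.9  16.6]]
flask [462.36216875  21.29801359] 0.12877117163229704 [[-0.1 -0.2]
 [-0.1  0.2]
 [ 0.2  0. ]]
rim z 61.677455270914606
grip 266 [464.85232518  20.28271908  92.09805239] ((464.6011657714844, 21.045148849487305), (9.367560386657715, 35.238807678222656), 8.717727661132812) [90.38989344 92.27705697 93.34677428]
strap 805 ((464.59197998046875, 20.825870513916016), (17.274072647094727, 98.3236083984375), 8.464656829833984) [63.92875665 64.86075148 65.90456485]
table -0.2780010655856131
```

View pics/w1c.png

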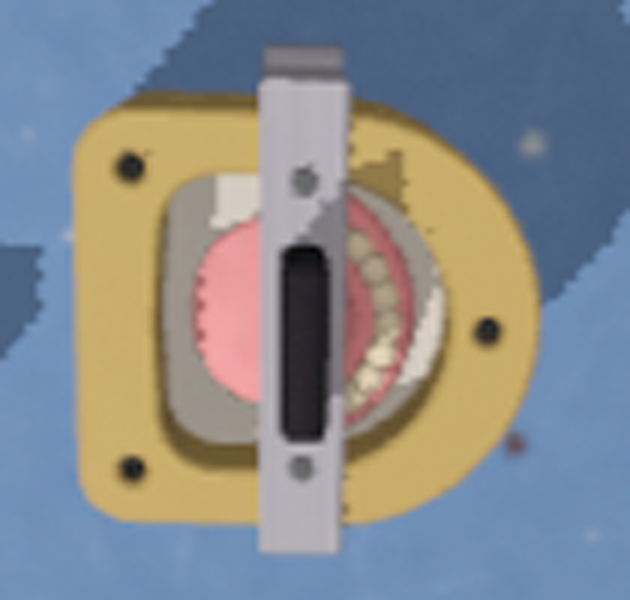

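```bash
python3 - <<'E'
from h import *
from bench import telemetry
s=telemetry.read_state()
plan(s,[464.7,21,110],3.292,4)
E
```

```text
0.44 0.03 3.03 0.000 0.000 0.001; 0.44 0.03 3.03 0.000 0.000 0.001; 0.44 0.03 3.03 0.000 0.000 0.001; 0.44 0.03 3.03 0.000 0.000 0.001
```

Request:
move_arm(deltas="0.44 0.03 3 0 0 0.004; 0.44 0.03 3 0 0 0; 0.44 0.03 3 0 0 0; 0.44 0.03 3 0 0 0; 0 0 0 0 0 0; 0 0 0 0 0 0", grip=5)

```text
clock: 4.03
position: [466.1, 21.9, 112.4]
ee_rot: [0.758, -0.652, 0.001, -0.001]
contact_force: [-0.0, -0.2, -0.3]
gripper_width: 50.1
```

```bash
python3 - <<'E'
from h import *
from bench import telemetry
s=telemetry.read_state();print(s["position"],s["joint_vel"].round(3))
plan(s,[464.7,21,69],3.292,2)
E
```

```text
[466.11096405  21.88509467 112.38261049] [ 0.006 -0.012  0.011 -0.001  0.002  0.001]
0.03 0.08 2.17 -0.001 -0.000 0.000; 0.03 0.08 2.17 -0.001 -0.000 0.000
```

Request:
move_arm(deltas="0.05 0.1 1.5 0 0 0; 0.05 0.05 1.5 0 0 0; 0 0 1.3 0 0 0; 0 0 0 0 0 0; 0 0 0 0 0 0")

```text
clock: 4.65
position: [464.6, 21.1, 68.9]
ee_rot: [0.759, -0.652, 0.0, -0.001]
contact_force: [0.0, -0.1, 0.2]
gripper_width: 50.0
```

Request:
move_arm(deltas="0 0 0 0 0 0; 0 0 0 0 0 0; 0 0 0 0 0 0; 0 0 0 0 0 0; 0 0 0 0 0 0", grip=0)

```text
clock: 5.28
position: [463.4, 20.8, 68.0]
ee_rot: [0.758, -0.652, -0.0, 0.0]
contact_force: [0.2, -0.2, -1.1]
gripper_width: -0.3
```

```bash
python3 - <<'E'
from h import *
from bench import telemetry, eyes
s=telemetry.read_state();print(s["gripper_width"],s["position"])
im=eyes.get_image("wrist");cv2.imwrite("pics/w2.png",im["pixels"]);
im=eyes.get_image("side");cv2.imwrite("pics/s2.png",cv2.resize(im["pixels"][160:260,180:340],None,fx=5,fy=5,interpolation=cv2.INTER_CUBIC))
E
```

```text
-0.332096230016742 [463.35812307  20.7514553   67.96909253]
```

View pics/w2.png

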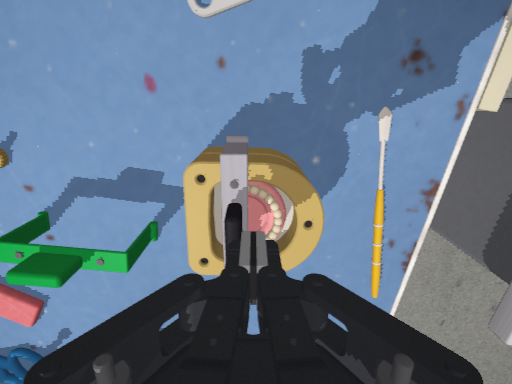

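View pics/s2.png

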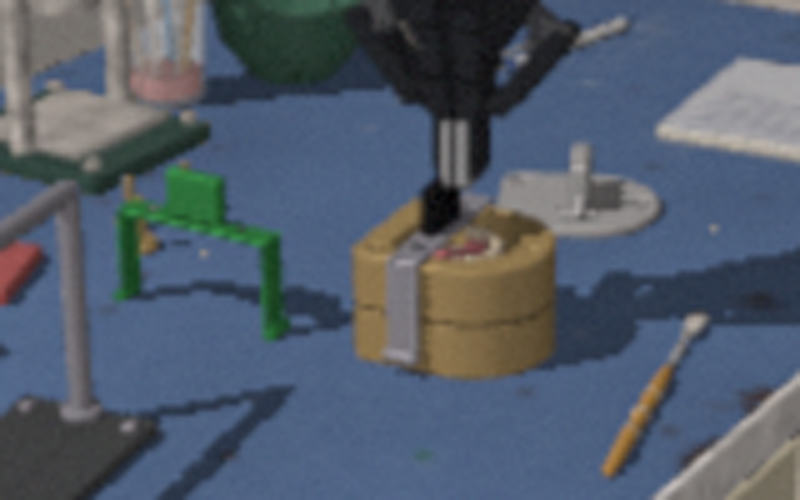

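The wrist view shows both fingers closed next to the black grip, which is at (233,225), so the grasp missed. I'll check where the fingertips really are against the reported pose.

```bash
python3 - <<'E'
from h import *
from bench import telemetry, eyes
s=telemetry.read_state()
im=eyes.get_image("side");W=cloud(im)
for n,p in dict(tcp=s["position"],gripdtop=[464.7,21,93],gripbot=[464.7,21,65],tcpup=s["position"]+[0,0,40]).items():
    print(n,((proj(im,p)-[180,160])*5).round())
w=eyes.get_image("wrist");T=wristpose(w,s);Ww=cloud(w,T[:3,:3],T[:3,3])
print("wrist tcp px",proj(w,s["position"],T[:3,:3],T[:3,3]))
u,v=np.meshgrid(np.arange(512),np.arange(384))
for (a,b) in [(233,215),(233,225),(232,240),(253,240),(253,260),(253,290)]: print("wr",a,b,Ww[b,a].round(1))
for (a,b) in [(435,200),(440,215),(450,160),(480,160),(460,180),(400,240)]:
    print("side",a,b,W[160+b//5,180+a//5].round(1))
t=eyes.get_image("top");cv2.imwrite("pics/t2.png",cv2.resize(t["pixels"][170:250,210:310],None,fx=7,fy=7,interpolation=cv2.INTER_CUBIC))
E
```

```text
tcp [462. 224.]
gripdtop [460. 180.]
gripbot [460. 229.]
tcpup [461. 154.]
wrist tcp px [254.41289097 226.19195296]
wr 233 215 [478.9   5.5  88.6]
wr 233 225 [478.    9.7  93.3]
wr 232 240 [477.4  16.2  99. ]
wr 253 240 [466.2  10.6 106. ]
wr 253 260 [466.3  10.6 125.1]
wr 253 290 [464.3  23.7 129.7]
side 435 200 [469.2  37.9  86.5]
side 440 215 [469.3  33.1  76.2]
side 450 160 [461.8  34.7 109.6]
side 480 160 [452.5  20.2 106.7]
side 460 180 [455.9  34.2  99.4]
side 400 240 [493.5  35.6  57. ]
```

View pics/t2.png

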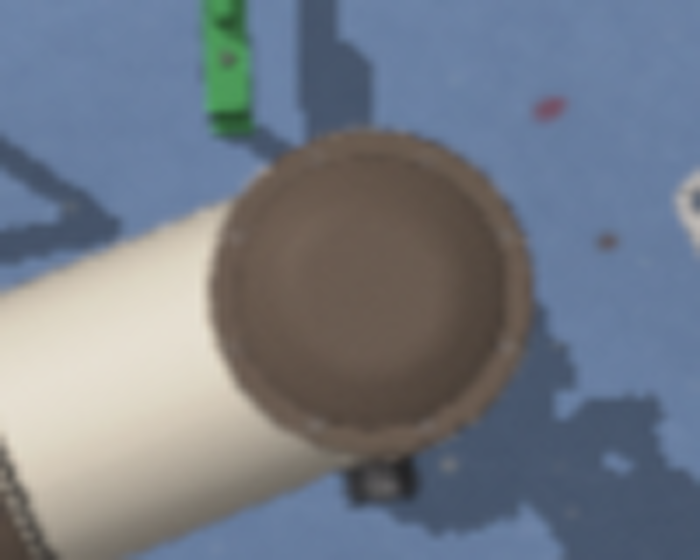

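```bash
python3 - <<'E'
from h import *
from bench import telemetry, eyes
s=telemetry.read_state()
w=eyes.get_image("wrist");T=wristpose(w,s);Ww=cloud(w,T[:3,:3],T[:3,3])
pickle.dump((w,s),open("w3.pkl","wb"))
for p in ([466,10.6,68],[466,10.6,90],[466,10.6,100],[466,10.6,106]):print(p,proj(w,np.array(p),T[:3,:3],T[:3,3]).round(1))
for v in range(195,262,4): print(v,[tuple(Ww[v,u].round().astype(int)) if Ww[v,u,0]==Ww[v,u,0] else None for u in range(222,286,6)])
cv2.imwrite("pics/w3.png",cv2.resize(w["pixels"][130:290,170:340],None,fx=3.7,fy=3.7,interpolation=cv2.INTER_CUBIC))
i=eyes.get_image("side");cv2.imwrite("pics/s3.png",cv2.resize(i["pixels"][170:230,240:310],None,fx=9,fy=9,interpolation=cv2.INTER_CUBIC))
E
```

```text
[466, 10.6, 68] [253.5 212.1]
[466, 10.6, 90] [253.6 226.7]
[466, 10.6, 100] [253.7 234.7]
[466, 10.6, 106] [253.7 240. ]
195 [(np.int64(488), np.int64(3), np.int64(65)), (np.int64(484), np.int64(2), np.int64(65)), (np.int64(481), np.int64(2), np.int64(65)), (np.int64(477), np.int64(1), np.int64(66)), (np.int64(473), np.int64(0), np.int64(65)), (np.int64(468), np.int64(5), np.int64(51)), (np.int64(464), np.int64(3), np.int64(55)), (np.int64(460), np.int64(1), np.int64(59)), (np.int64(456), np.int64(1), np.int64(55)), (np.int64(451), np.int64(2), np.int64(50)), (np.int64(445), np.int64(5), np.int64(41))]
199 [(np.int64(488), np.int64(6), np.int64(64)), (np.int64(484), np.int64(5), np.int64(66)), (np.int64(480), np.int64(4), np.int64(65)), (np.int64(476), np.int64(4), np.int64(65)), (np.int64(472), np.int64(3), np.int64(65)), (np.int64(467), np.int64(9), np.int64(47)), (np.int64(463), np.int64(7), np.int64(50)), (np.int64(459), np.int64(6), np.int64(51)), (np.int64(455), np.int64(3), np.int64(58)), (np.int64(450), np.int64(5), np.int64(52)), (np.int64(445), np.int64(6), np.int64(47))]

[... 6823 characters left out ...]
4(122)), (np.int64(461), np.int64(10), np.int64(120)), (np.int64(457), np.int64(13), np.int64(114)), (np.int64(454), np.int64(13), np.int64(114)), (np.int64(440), np.int64(44), np.int64(61))]
259 [(np.int64(483), np.int64(54), np.int64(61)), (np.int64(478), np.int64(17), np.int64(118)), (np.int64(475), np.int64(16), np.int64(118)), (np.int64(472), np.int64(12), np.int64(124)), (np.int64(470), np.int64(12), np.int64(124)), (np.int64(467), np.int64(11), np.int64(124)), (np.int64(464), np.int64(10), np.int64(125)), (np.int64(461), np.int64(10), np.int64(124)), (np.int64(457), np.int64(13), np.int64(118)), (np.int64(454), np.int64(13), np.int64(117)), (np.int64(439), np.int64(47), np.int64(61))]
```

View pics/w3.png

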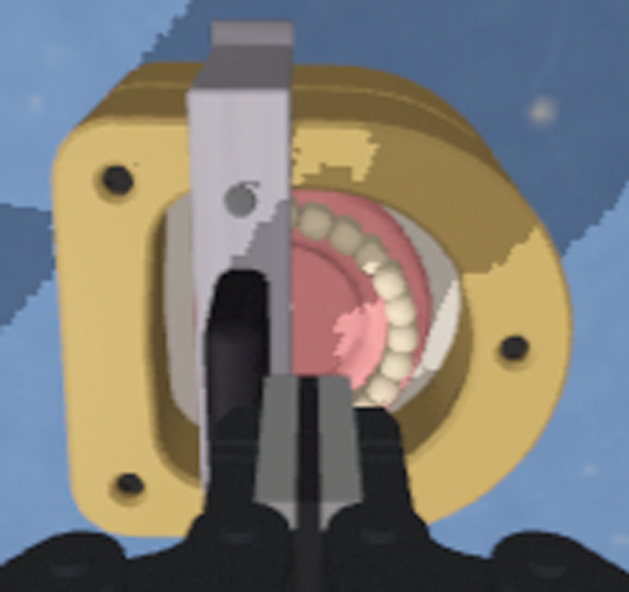

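View pics/s3.png

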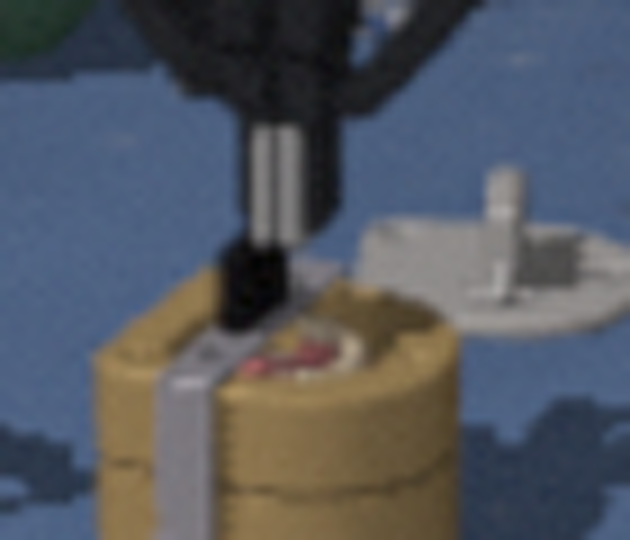

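The reported pose and the picture disagree. The wrist camera places the rim and strap at the right height, but its depth puts the shut fingertips at z≈96, about 27 mm behind the reported TCP (z=68). So the fingers only nipped the top of the grip and knocked the bail about 13 mm toward +x. I'll back off, measure again, and use the real fingertip position.

Request:
move_arm(deltas="0 0 -2.5 0 0 0; 0 0 -3.5 0 0 0; 0 0 -3 0 0 0; 0 0 0 0 0 0; 0 0 0 0 0 0")

```text
clock: 6.25
position: [463.2, 20.8, 157.5]
ee_rot: [0.758, -0.652, -0.0, 0.0]
contact_force: [0.2, -0.7, 0.6]
gripper_width: 0.3
```

```bash
python3 - <<'E'
from h import *
from bench import telemetry, eyes
s=telemetry.read_state();im=eyes.get_image("wrist");T=wristpose(im,s);pickle.dump((im,s),open("w4.pkl","wb"))
print(s["position"])
W=cloud(im,T[:3,:3],T[:3,3]);z=W[...,2]
cx=[462.4,21.3];n=np.hypot(W[...,0]-cx[0],W[...,1]-cx[1])<75
gp=W[n&(z>88)&(z<97)];print("grip",len(gp),cv2.minAreaRect(gp[:,:2].astype(np.float32)),np.median(gp[:,2]))
sat=im["pixels"].max(-1).astype(int)-im["pixels"].min(-1)<25
st=W[n&sat&(z>62.8)&(z<69)];print("strap",len(st),cv2.minAreaRect(st[:,:2].astype(np.float32)))
print(proj(im,np.array([[500-4,57.7,62],[504,-5.4,62],[425.9,16.6,62]]),T[:3,:3],T[:3,3]))
cv2.imwrite("pics/w4.png",cv2.resize(im["pixels"],(800,600)))
E
```

```text
[463.22173831  20.78834396 157.51960776]
grip 403 ((477.10491943359375, 22.995981216430664), (10.018099784851074, 35.43552017211914), 8.413952827453613) 92.3174772846238
strap 1155 ((477.4833068847656, 22.88467788696289), (17.282670974731445, 98.54131317138672), 8.373221397399902)
[[217.7749175  213.12010709]
 [216.67951673 153.34714241]
 [290.56922703 185.87668791]]
```

View pics/w4.png

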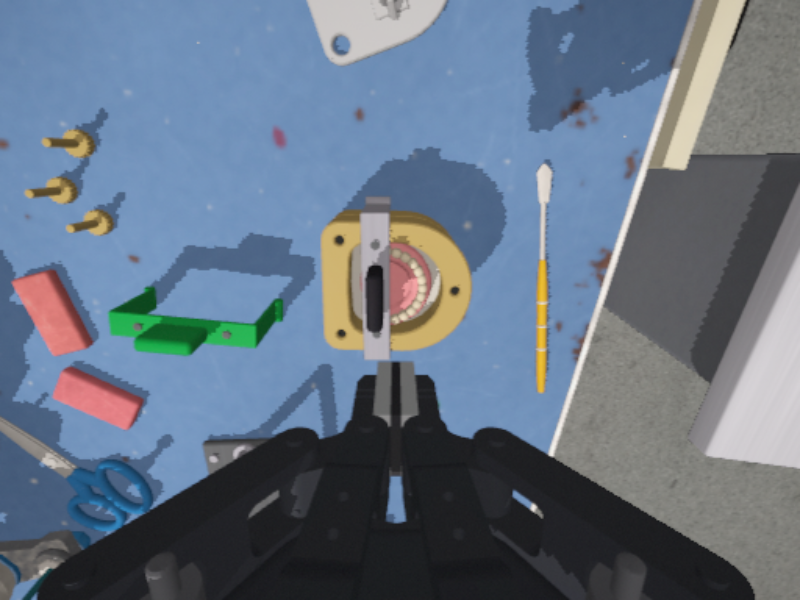

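```bash
python3 - <<'E'
from h import *
from bench import telemetry
s=telemetry.read_state()
plan(s,[477.3,22.9,95],3.288,3)
E
```

```text
-0.00 -0.49 2.07 0.001 -0.000 0.001; -0.00 -0.48 2.07 0.001 -0.000 0.001; -0.00 -0.48 2.07 0.001 -0.000 0.001
```

Request:
move_arm(deltas="0 -0.5 0 0 0 0.003; 0 -0.5 0 0 0 0; 0 -0.45 2 0 0 0; 0 0 2.1 0 0 0; 0 0 2.1 0 0 0; 0 0 0 0 0 0; 0 0 0 0 0 0", grip=4.5)

```text
clock: 7.18
position: [479.0, 23.2, 96.7]
ee_rot: [0.758, -0.653, 0.0, -0.0]
contact_force: [0.1, -0.8, 0.4]
gripper_width: 45.5
```

```bash
python3 - <<'E'
from h import *
from bench import telemetry
s=telemetry.read_state();print(s["position"])
plan(s,[477.3,22.9,44],3.288,4)
E
```

```text
[478.96237777  23.16745802  96.70893021]
0.00 0.04 1.32 -0.000 -0.000 0.000; 0.00 0.04 1.32 -0.000 -0.000 0.000; 0.00 0.04 1.32 -0.000 -0.000 0.000; 0.00 0.04 1.32 -0.000 -0.000 0.000
```

Request:
move_arm(deltas="0 0.1 1.3 0 0 0; 0 0.05 1.3 0 0 0; 0 0 1.0 0 0 0; 0 0 0.8 0 0 0; 0 0 0 0 0 0; 0 0 0 0 0 0")

```text
clock: 7.92
position: [477.1, 22.9, 52.4]
ee_rot: [0.757, -0.653, 0.0, -0.0]
contact_force: [0.3, -0.9, -0.3]
gripper_width: 45.1
```

```bash
python3 - <<'E'
from h import *
from bench import telemetry,eyes
s=telemetry.read_state();print(s["position"],s["contact_force"])
im=eyes.get_image("wrist");cv2.imwrite("pics/w5.png",cv2.resize(im["pixels"][130:330,130:400],None,fx=2.9,fy=2.9))
i=eyes.get_image("side");cv2.imwrite("pics/s5.png",cv2.resize(i["pixels"][170:230,240:310],None,fx=9,fy=9,interpolation=cv2.INTER_CUBIC))
E
```

```text
[477.0582067   22.8977149   52.40602289] [ 0.2599205  -0.86448315 -0.29616522]
```

View pics/w5.png

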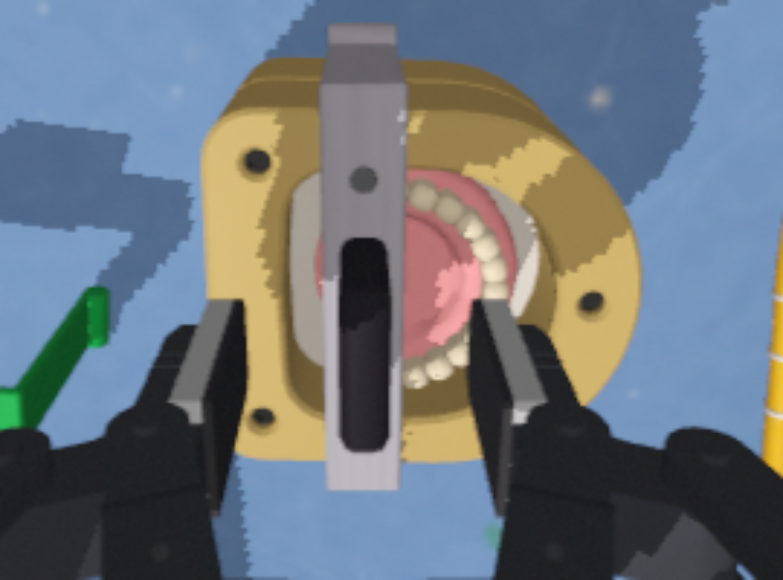

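View pics/s5.png

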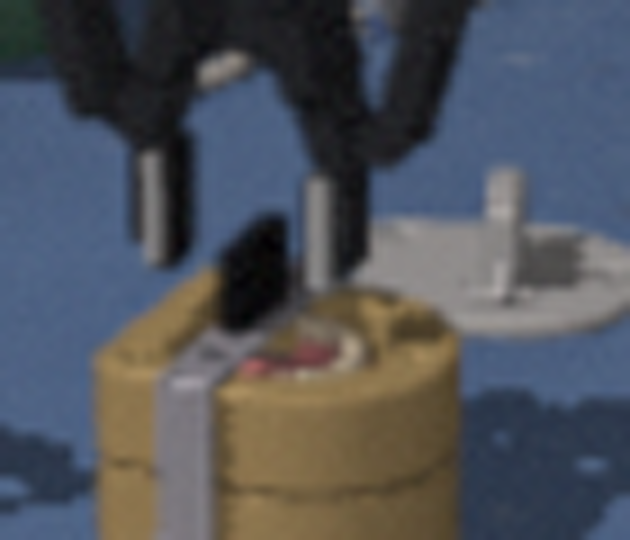

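The fingers now straddle the grip and are centred, but the tips are still around z≈80. I'll go 9 mm lower and close.

Request:
move_arm(deltas="0 0 0.9 0 0 0; 0 0 0 0 0 0; 0 0 0 0 0 0")

```text
clock: 8.4
position: [476.7, 22.8, 43.1]
ee_rot: [0.757, -0.653, -0.0, 0.0]
contact_force: [0.2, 1.0, -0.0]
gripper_width: 44.8
```

Request:
move_arm(deltas="0 0 0 0 0 0; 0 0 0 0 0 0; 0 0 0 0 0 0; 0 0 0 0 0 0; 0 0 0 0 0 0", grip=0)

```text
clock: 9.02
position: [476.9, 22.9, 43.4]
ee_rot: [0.757, -0.653, 0.0, -0.0]
contact_force: [-1.2, 0.1, 2.1]
gripper_width: 8.4
```

The fingers are holding the grip (8.4 mm opening). Lifting straight up.

Request:
move_arm(deltas="0 0 -0.5 0 0 0; 0 0 -1.2 0 0 0; 0 0 -2 0 0 0; 0 0 -3 0 0 0; 0 0 -4 0 0 0; 0 0 -4.5 0 0 0; 0 0 -3.5 0 0 0; 0 0 0 0 0 0; 0 0 0 0 0 0")

```text
clock: 10.15
position: [475.8, 22.7, 229.8]
ee_rot: [0.757, -0.653, -0.001, 0.0]
contact_force: [0.2, 0.4, -2.7]
gripper_width: 8.8
```

```bash
python3 - <<'E'
from h import *
from bench import telemetry,eyes
s=telemetry.read_state();print(s["position"],s["contact_force"],s["joints"])
im=eyes.get_image("wrist");cv2.imwrite("pics/w6.png",im["pixels"]);pickle.dump((im,s),open("w6.pkl","wb"))
plan(s,[515,283,225],1.756,10)
E
```

```text
[475.83669861  22.71269209 229.75640284] [ 0.24551031  0.36610903 -2.67323051] [ 3.89204478e-01  1.12363173e-01 -3.03125741e-01 -8.70970683e-04
 -1.15633095e+00 -2.41241163e-01]
-2.52 -0.77 0.05 0.000 -0.000 0.153; -2.61 -0.38 0.05 0.000 -0.000 0.153; -2.63 0.03 0.05 0.000 -0.000 0.153; -2.60 0.43 0.05 0.000 -0.000 0.153; -2.50 0.82 0.05 0.000 -0.000 0.153; -2.35 1.19 0.05 0.000 -0.000 0.153; -2.14 1.54 0.05 0.000 -0.000 0.153; -1.88 1.84 0.05 0.000 -0.000 0.153; -1.57 2.11 0.05 0.000 -0.000 0.153; -1.23 2.33 0.05 0.000 -0.000 0.153
```

View pics/w6.png

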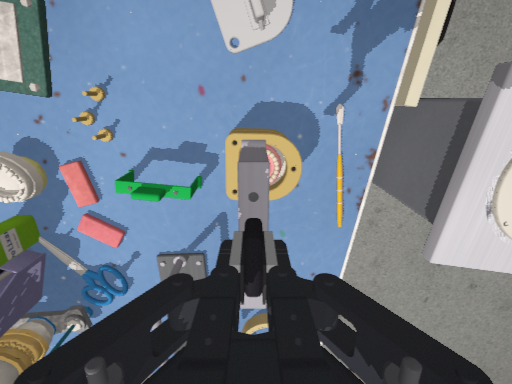

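The bail is off the flask and in the grip, with the flask still in place. Next I turn and move toward the rail.

Request:
move_arm(deltas="-2.5 -0.8 0 0 0 0.153; -2.6 -0.4 0 0 0 0.153; -2.6 0 0 0 0 0.153; -2.6 0.4 0 0 0 0.153; -2.5 0.8 0 0 0 0.153; -2.35 1.2 0 0 0 0.153; -2.15 1.55 0 0 0 0.153; -1.9 1.85 0 0 0 0.153; -1.6 2.1 0 0 0 0.153; -1.2 2.3 0 0 0 0.153; 0 0 0 0 0 0; 0 0 0 0 0 0")

```text
clock: 11.7
position: [516.1, 281.9, 228.9]
ee_rot: [-0.095, 0.995, -0.001, -0.001]
contact_force: [0.2, 0.0, -1.1]
gripper_width: 9.0
```

```bash
python3 - <<'E'
from h import *
from bench import telemetry,eyes
s=telemetry.read_state();print(s["position"],s["contact_force"],s["joints"])
im=eyes.get_image("wrist");cv2.imwrite("pics/w7.png",cv2.resize(im["pixels"],(800,600)));pickle.dump((im,s),open("w7.pkl","wb"))
T=wristpose(im,s);W=cloud(im,T[:3,:3],T[:3,3]);z=W[...,2]
# bar points: near expected line
l0=np.array([551.7,307.5]);d=np.array([-.184,.983]);n=np.array([d[1],-d[0]])
q=W[...,:2]-l0;r=q@n;t=q@d
m=(abs(r)<15)&(t>-100)&(t<60)&(z>126)&(z<140)
p=W[m];print(m.sum(),np.percentile(t[m],[1,50,99]))
for k in range(3):
    l=cv2.fitLine(p[:,:2].astype(np.float32),cv2.DIST_HUBER,0,.01,.01).ravel();dd=l[:2]*np.sign(l[1])
    print(l.round(3),"yaw",np.arctan2(-dd[0],dd[1]),np.percentile(p[:,2],[50,90,98]))
    rr=(p[:,:2]-l[2:])@[dd[1],-dd[0]];print(np.percentile(rr,[1,50,99]));p=p[(abs(rr-np.mean(np.percentile(rr,[2,98])))<7)]
print("bail hanging",)
f=W[(z>4)&(z<11)&(abs(r)<60)&(abs(t)<140)];fr=(f[:,:2]-l[2:])@dd;print("foot t",np.percentile(fr,[0,1,99,100]), cv2.minAreaRect(f[:,:2].astype(np.float32)))
E
```

```text
[516.10849036 281.92361963 228.93724124] [ 0.23526749  0.00760863 -1.14708889] [ 7.75055679e-01  3.09275058e-01 -4.90726072e-02 -1.69844272e-04
 -1.21542556e+00 -2.15585259e+00]
1360 [-98.76239456 -35.30168073  58.76158316]
[ 1.82000e-01 -9.83000e-01  5.54559e+02  2.86517e+02] yaw 0.18310018 [134.8335959  136.14668758 136.78329854]
[-3.77092882e+00  2.51561588e-03  7.35244586e+00]
[ 1.82000e-01 -9.83000e-01  5.54559e+02  2.86517e+02] yaw 0.18310018 [134.8335959  136.14668758 136.78329854]
[-3.77092882e+00  2.51561588e-03  7.35244586e+00]
[ 1.82000e-01 -9.83000e-01  5.54559e+02  2.86517e+02] yaw 0.18310018 [134.8335959  136.14668758 136.78329854]
[-3.77092882e+00  2.51561588e-03  7.35244586e+00]
bail hanging
foot t [-88.7458012  -85.22014104 132.44902705 140.63390446] ((551.7060546875, 312.4975891113281), (79.51518249511719, 229.46142578125), 10.749438285827637)
```

View pics/w7.png

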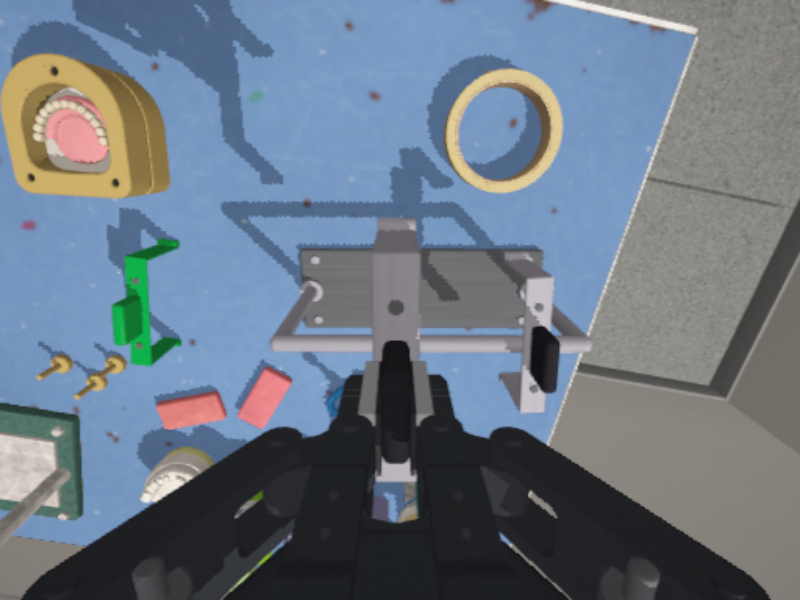

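```bash
python3 - <<'E'
from h import *
im,s=pickle.load(open("w7.pkl","rb"));T=wristpose(im,s)
C=im["tool_from_camera"];Wt=cloud(im,C[:3,:3],C[:3,3])  # tool coords
k=1.5625
for v in range(145,232,6):
    print(v,[tuple(Wt[v,u].round(1)) for u in (244,252,262)])
m=(abs(Wt[...,1])<9.5)&(Wt[...,0]>8)&(Wt[...,0]<60)&(abs(Wt[...,2]+20)<8)
p=Wt[m];print(m.sum(),p.min(0),p.max(0));A=np.c_[p[:,:2],np.ones(len(p))];print(np.linalg.lstsq(A,p[:,2],rcond=None)[0])
print(cv2.minAreaRect(p[:,:2].astype(np.float32)))
plan(s,[556.3,287.9,229],1.756,2)
E
```

```text
145 [(np.float64(49.9), np.float64(-6.2), np.float64(29.1)), (np.float64(50.0), np.float64(-0.4), np.float64(28.3)), (np.float64(50.0), np.float64(6.8), np.float64(28.1))]
151 [(np.float64(48.6), np.float64(-5.6), np.float64(11.9)), (np.float64(48.7), np.float64(-0.3), np.float64(11.8)), (np.float64(48.6), np.float64(6.4), np.float64(12.3))]
157 [(np.float64(48.6), np.float64(-5.0), np.float64(-7.6)), (np.float64(48.8), np.float64(-0.2), np.float64(-8.8)), (np.float64(48.5), np.float64(5.7), np.float64(-7.4))]
163 [(np.float64(48.1), np.float64(-4.6), np.float64(-21.4)), (np.float64(47.9), np.float64(-0.2), np.float64(-20.9)), (np.float64(47.9), np.float64(5.3), np.float64(-20.8))]
169 [(np.float64(44.7), np.float64(-4.6), np.float64(-21.4)), (np.float64(44.5), np.float64(-0.2), np.float64(-20.7)), (np.float64(44.7), np.float64(5.3), np.float64(-21.7))]
175 [(np.float64(41.4), np.float64(-4.6), np.float64(-22.1)), (np.float64(41.2), np.float64(-0.2), np.float64(-21.3)), (np.float64(41.1), np.float64(5.4), np.float64(-20.8))]
181 [(np.float64(37.3), np.float64(-4.7), np.float64(-19.9)
[... 1133 characters left out ...]
loat64(5.7), np.float64(-21.1))]
223 [(np.float64(13.6), np.float64(-4.8), np.float64(-25.2)), (np.float64(16.6), np.float64(-0.2), np.float64(-31.5)), (np.float64(11.9), np.float64(5.7), np.float64(-21.6))]
229 [(np.float64(14.6), np.float64(-4.5), np.float64(-34.7)), (np.float64(16.5), np.float64(-0.1), np.float64(-38.5)), (np.float64(7.6), np.float64(5.8), np.float64(-20.8))]
2053 [  8.00854568  -9.36888267 -27.97200514] [ 49.09641872   9.16178894 -12.08933535]
[ 5.08321226e-02 -2.14651129e-03 -2.29411522e+01]
((28.663516998291016, 0.21862220764160156), (41.02385330200195, 18.390274047851562), 1.1750025749206543)
-2.03 -0.09 -0.01 -0.001 -0.001 0.002; -2.03 -0.08 -0.01 -0.001 -0.001 0.002
```

The bail sits level in the hand, with the strap underside at tool z≈-18.4. The bar's free middle is at about (556.3, 287.9) and the rail yaw is 0.185. I'll centre over the bar and lower.

Request:
move_arm(deltas="-2 -0.1 0 0 0 0.003; -2 -0.08 0 0 0 0; 0 0 1.5 0 0 0; 0 0 2.5 0 0 0; 0 0 2.5 0 0 0; 0 0 2 0 0 0; 0 0 1 0 0 0; 0 0 0 0 0 0; 0 0 0 0 0 0")

```text
clock: 12.88
position: [556.7, 288.5, 136.2]
ee_rot: [-0.093, 0.996, 0.0, 0.001]
contact_force: [0.2, 0.1, -1.1]
gripper_width: 8.9
```

```bash
python3 - <<'E'
from h import *
from bench import telemetry,eyes
s=telemetry.read_state();print(s["position"],s["contact_force"],s["wrist_torque"])
plan(s,[556.3,287.9,118.5],1.756,1)
im=eyes.get_image("side");cv2.imwrite("pics/s8.png",cv2.resize(im["pixels"][160:300,110:270],None,fx=4.2,fy=4.2,interpolation=cv2.INTER_CUBIC))
E
```

```text
[556.72875832 288.52165498 136.17209127] [ 0.21942846  0.14796488 -1.09296889] [-0.0078783  -0.01457031  0.04367107]
0.06 -0.05 1.77 0.001 0.002 0.001
```

View pics/s8.png

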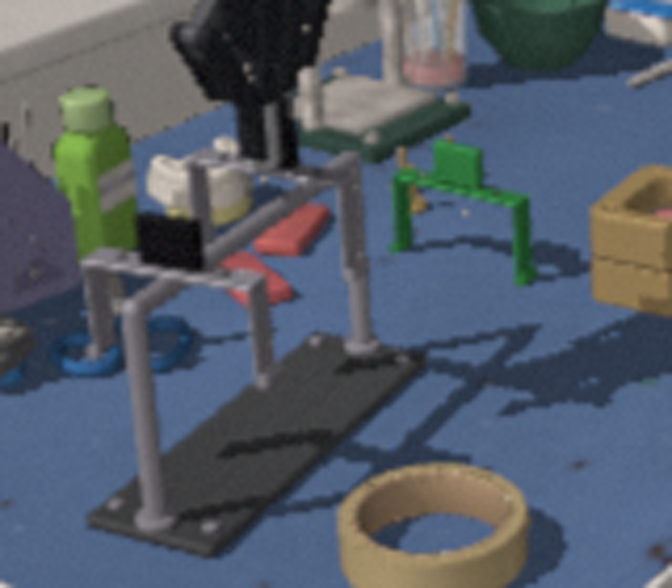

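The bail straddles the bar, with one leg on each side. I'll lower it the rest of the way.

Request:
move_arm(deltas="0 0 1.1 0 0 0; 0 0 0.6 0 0 0; 0 0 0 0 0 0; 0 0 0 0 0 0")

```text
clock: 13.42
position: [556.3, 288.3, 118.0]
ee_rot: [-0.093, 0.996, -0.0, -0.0]
contact_force: [0.8, 0.1, -1.3]
gripper_width: 9.1
```

Request:
move_arm(deltas="0 0 0.1 0 0 0; 0 0 0 0 0 0")

```text
clock: 13.68
position: [556.4, 288.4, 117.4]
ee_rot: [-0.093, 0.996, 0.0, 0.0]
contact_force: [-1.2, 0.4, -0.1]
gripper_width: 9.0
```

Request:
move_arm(deltas="0 0 0 0 0 0; 0 0 0 0 0 0; 0 0 0 0 0 0; 0 0 0 0 0 0; 0 0 -0.5 0 0 0; 0 0 -1.5 0 0 0; 0 0 -3 0 0 0; 0 0 -3 0 0 0; 0 0 -2 0 0 0; 0 0 0 0 0 0", grip=4.5)

```text
clock: 14.92
position: [557.4, 289.0, 220.4]
ee_rot: [-0.093, 0.996, 0.002, 0.003]
contact_force: [0.2, 0.8, -0.5]
gripper_width: 44.8
```

```bash
python3 - <<'E'
from h import *
from bench import telemetry,eyes
s=telemetry.read_state();print(s["position"],s["contact_force"],s["joints"])
im=eyes.get_image("side");cv2.imwrite("pics/s9.png",cv2.resize(im["pixels"][160:300,110:270],None,fx=4.2,fy=4.2,interpolation=cv2.INTER_CUBIC))
im=eyes.get_image("wrist");cv2.imwrite("pics/w9.png",im["pixels"])
plan(s,[515,-150,230],3.60,12)
E
```

```text
[557.38484398 289.0388953  220.36396409] [ 0.16787074  0.79355417 -0.46488434] [ 7.35991288e-01  3.78193336e-01  3.10514750e-02  5.27034185e-04
 -1.21775006e+00 -2.12101181e+00]
1.02 -3.53 -0.10 -0.000 0.001 -0.154; 1.55 -3.33 -0.10 -0.000 0.001 -0.154; 2.04 -3.06 -0.10 -0.000 0.001 -0.154; 2.49 -2.71 -0.09 -0.000 0.001 -0.154; 2.87 -2.29 -0.09 -0.000 0.001 -0.154; 3.19 -1.83 -0.09 -0.000 0.001 -0.154; 3.43 -1.32 -0.09 -0.000 0.001 -0.154; 3.59 -0.78 -0.09 -0.000 0.001 -0.154; 3.67 -0.22 -0.09 -0.000 0.001 -0.154; 3.66 0.34 -0.09 -0.000 0.001 -0.154; 3.56 0.90 -0.08 -0.000 0.001 -0.154; 3.38 1.43 -0.08 -0.000 0.001 -0.154
```

View pics/s9.png

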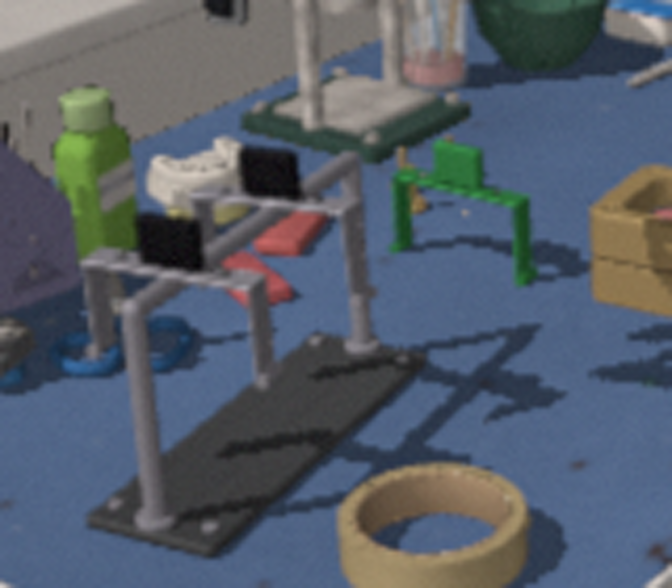

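View pics/w9.png

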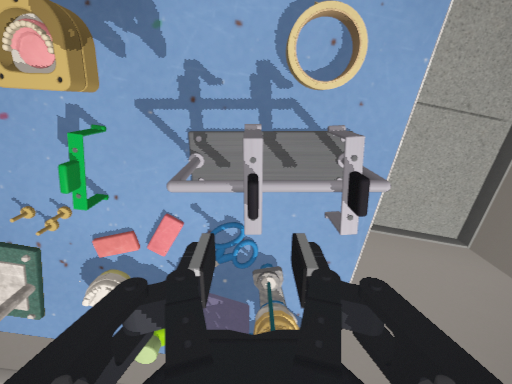

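The bail hangs on the bar with a leg on each side, released and clear of the spare. In the wrist view it is at (253,180). Next is the cover.

Request:
move_arm(deltas="1.0 -3.55 0 0 0 -0.154; 1.55 -3.35 0 0 0 -0.154; 2.0 -3.05 0 0 0 -0.154; 2.5 -2.7 0 0 0 -0.154; 2.9 -2.3 0 0 0 -0.154; 3.2 -1.8 0 0 0 -0.154; 3.4 -1.3 0 0 0 -0.154; 3.6 -0.8 0 0 0 -0.154; 3.7 -0.2 0 0 0 -0.154; 3.7 0.35 0 0 0 -0.154; 3.6 0.9 0 0 0 -0.154; 3.4 1.4 0 0 0 -0.154", grip=4.5)

```text
clock: 16.52
position: [514.3, -153.0, 216.0]
ee_rot: [0.852, -0.524, -0.001, 0.001]
contact_force: [-0.6, -1.0, 0.2]
gripper_width: 44.7
```

Request:
move_arm(deltas="0 0 2 0 0 0; 0 0 1.5 0 0 0; 0 0 0 0 0 0; 0 0 0 0 0 0; 0 0 0 0 0 0")

```text
clock: 17.15
position: [515.8, -151.6, 182.9]
ee_rot: [0.851, -0.526, 0.001, -0.0]
contact_force: [0.0, 0.1, -0.1]
gripper_width: 45.3
```

```bash
python3 - <<'E'
from h import *
from bench import telemetry,eyes
s=telemetry.read_state();print(s["position"],s["contact_force"],s["joints"],s["joint_vel"].round(3))
im=eyes.get_image("wrist");cv2.imwrite("pics/w10.png",cv2.resize(im["pixels"],(800,600)));pickle.dump((im,s),open("w10.pkl","wb"))
E
```

```text
[ 515.79487074 -151.64633554  182.9359067 ] [ 0.04350991  0.12280202 -0.13483871] [ 1.59621172e-02  2.55548669e-01 -2.45065239e-01  2.12162824e-04
 -1.06875621e+00  4.47714253e-01] [-0.002 -0.001 -0.    -0.001  0.    -0.   ]
```

View pics/w10.png

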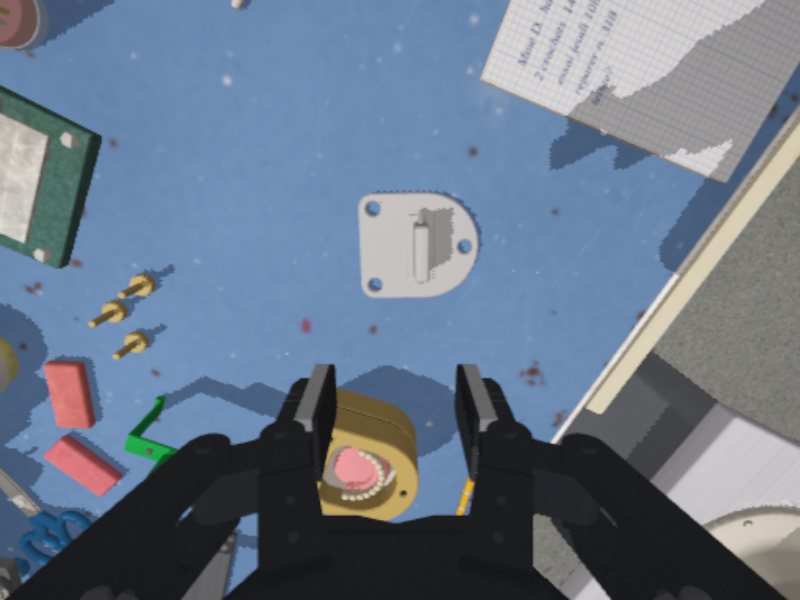

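The cover shows at about (418,247), with holes at (373,208), (374,284) and (464,246) and the lug at (421,250). Its flat rear is on the left (world +x), so it matches the flask's direction.

```bash
python3 - <<'E'
from h import *
im,s=pickle.load(open("w10.pkl","rb"));T=wristpose(im,s)
b=im["pixels"].astype(int);sat=b.max(-1)-b.min(-1)
k=1.5625;uv=[]
W=cloud(im,T[:3,:3],T[:3,3]);z=W[...,2]
for c in [(374,284),(373,208),(464,246)]:
    u,v=int(c[0]/k),int(c[1]/k);r=6;p=sat[v-r:v+r+1,u-r:u+r+1];print(p[::2,::2])
    w=np.clip(p-35.,0,40);lab=cv2.connectedComponents((w>0).astype(np.uint8))[1]
    yy,xx=np.mgrid[-r:r+1,-r:r+1];d=np.hypot(xx,yy)+100*(w<=0);l=lab.flat[d.argmin()]
    w=w*(lab==l);uv.append([u+(w*xx).sum()/w.sum(),v+(w*yy).sum()/w.sum()])
uv=np.array(uv);print(uv)
# hole seen through: visible boundary upper rim z=6 & lower rim; use z=3
X=ray_at(im,uv,T,4)[:,:2];t,a,res=kabsch2(HOLES,X);print("cover holes",t,a,res.round(1))
n=np.hypot(W[...,0]-503,W[...,1]+170)<60
lg=W[n&(z>31)&(z<41)];print("lug",len(lg),cv2.minAreaRect(lg[:,:2].astype(np.float32)),np.median(lg[:,2]))
pl=W[n&(z>3.5)&(z<8)];print("plate z",np.median(pl[:,2]),cv2.minAreaRect(pl[:,:2].astype(np.float32)))
E
```

```text
[[ 7  6  6  5  5  6  5]
 [ 6  5  5  2  2  5  6]
 [ 6  6 33 72 72 43  6]
 [ 7  1 55 71 72 74  4]
 [ 6  5 40 55 68 69  3]
 [ 5  5  4 24 23  2  5]
 [28  5  5  5  5  5  5]]
[[ 2  5  5  5  6  6  6]
 [ 6  6 15 70 58  3  5]
 [ 6 16 67 71 71 70  5]
 [ 7 27 66 71 71 70  2]
 [ 6  9 53 53 69 65  6]
 [ 6  6  8 39 25  3  7]
 [ 5  5  5  6  4  6  6]]
[[ 6  6  7  6  7  6  6]
 [ 7  7  5 35 39  3  6]
 [ 6  5 41 69 69 70  5]
 [ 6  2 54 69 70 71  1]
 [ 6  5 54 66 69 54  5]
 [ 5  6  2 30 21  6  6]
 [ 6  6  6  5  5  5  6]]
[[240.40166667 180.9375    ]
 [238.88328267 132.45045593]
 [297.28957239 156.78244561]]
cover holes [ 503.59582173 -170.97406142] 0.4762080990568729 [[-0.1 -0.2]
 [-0.   0.1]
 [ 0.1  0.1]]
lug 360 ((504.12322998046875, -170.0055694580078), (11.040984153747559, 43.84725570678711), 27.80831527709961) 35.39354855025326
plate z 5.8430576797040885 ((504.99432373046875, -169.20330810546875), (97.80172729492188, 88.389892578125), 27.329927444458008)
```

```bash
python3 - <<'E'
from h import *
im,s=pickle.load(open("w10.pkl","rb"))
plan(s,[504,-170.4,20],3.621,6)
E
```

```text
0.19 0.32 2.72 -0.000 -0.000 -0.003; 0.19 0.32 2.72 -0.000 -0.000 -0.003; 0.19 0.32 2.72 -0.000 -0.000 -0.003; 0.19 0.32 2.72 -0.000 -0.000 -0.003; 0.19 0.32 2.72 -0.000 -0.000 -0.003; 0.19 0.32 2.72 -0.000 -0.000 -0.003
```

Request:
move_arm(deltas="0.4 0.6 2.7 0 0 -0.009; 0.4 0.6 2.7 0 0 -0.009; 0.35 0.7 2.7 0 0 0; 0 0 2.7 0 0 0; 0 0 2.7 0 0 0; 0 0 2.7 0 0 0; 0 0 0 0 0 0; 0 0 0 0 0 0")

```text
clock: 18.2
position: [504.6, -170.9, 21.4]
ee_rot: [0.855, -0.518, 0.001, -0.0]
contact_force: [0.5, 0.3, 0.7]
gripper_width: 44.8
```

```bash
python3 - <<'E'
from h import *
from bench import telemetry,eyes
s=telemetry.read_state();print(s["position"],s["contact_force"])
im=eyes.get_image("wrist");T=wristpose(im,s);W=cloud(im,T[:3,:3],T[:3,3]);z=W[...,2]
cv2.imwrite("pics/w11.png",cv2.resize(im["pixels"][130:330,130:400],None,fx=2.9,fy=2.9))
n=np.hypot(W[...,0]-503,W[...,1]+170)<60
lg=W[n&(z>31)&(z<39)];print("lug",len(lg),cv2.minAreaRect(lg[:,:2].astype(np.float32)),np.median(lg[:,2]))
plan(s,[504,-170.4,-14.5],3.621,1)
C=im["tool_from_camera"];Wt=cloud(im,C[:3,:3],C[:3,3])
m=(abs(Wt[...,0])<13)&(abs(Wt[...,1])<50)&(Wt[...,2]<-15)&(Wt[...,2]>-80)
print("nearest finger pts tool z", np.sort(Wt[m][:,2])[-200::40])
E
```

```text
[ 504.64427349 -170.90801828   21.35759353] [0.49714276 0.29668885 0.73631858]
lug 1147 ((504.02923583984375, -170.45030212402344), (11.688089370727539, 43.974143981933594), 27.17171859741211) 35.460166991883256
-0.08 0.04 3.59 -0.002 -0.001 0.002
nearest finger pts tool z [-31.39949372 -30.4924649  -29.26405544 -26.60592005 -15.22222343]
```

View pics/w11.png

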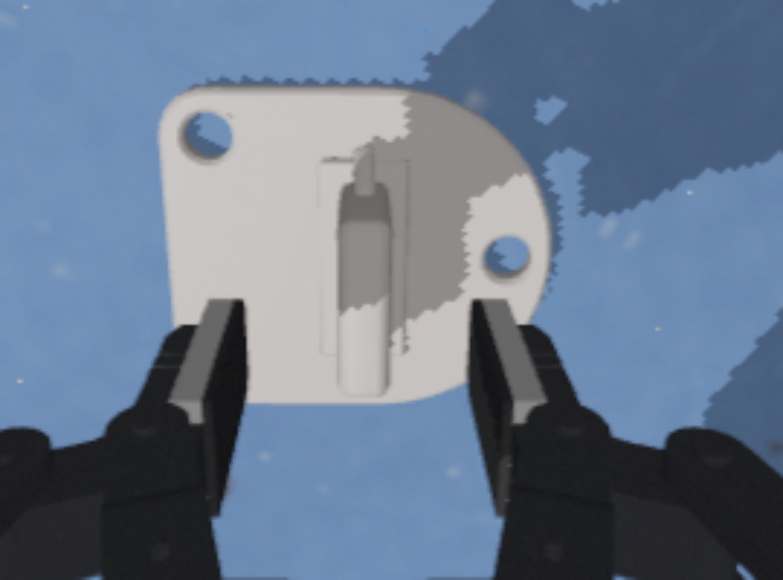

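The fingers straddle the lug, centred and lined up with it. I'll go down the last 35 mm.

Request:
move_arm(deltas="-0.05 0.04 1.3 0 0 0; 0 0 1.2 0 0 0; 0 0 0.6 0 0 0; 0 0 0.3 0 0 0; 0 0 0 0 0 0; 0 0 0 0 0 0")

```text
clock: 19.0
position: [503.3, -170.6, -13.5]
ee_rot: [0.855, -0.518, 0.0, -0.0]
contact_force: [1.0, 0.5, 0.4]
gripper_width: 45.3
```

Request:
move_arm(deltas="0 0 0.1 0 0 0; 0 0 0 0 0 0; 0 0 0 0 0 0; 0 0 0 0 0 0; 0 0 0 0 0 0", grip=0)

```text
clock: 19.62
position: [503.1, -170.6, -14.5]
ee_rot: [0.855, -0.518, 0.0, -0.0]
contact_force: [-1.1, -0.9, 3.5]
gripper_width: 11.3
```

The lug is gripped (11.3 mm opening). Lifting.

Request:
move_arm(deltas="0 0 -0.5 0 0 0; 0 0 -1.5 0 0 0; 0 0 -3 0 0 0; 0 0 -4 0 0 0; 0 0 -4 0 0 0; 0 0 -2 0 0 0; 0 0 0 0 0 0; 0 0 0 0 0 0; 0 0 0 0 0 0")

```text
clock: 20.75
position: [502.0, -170.5, 133.8]
ee_rot: [0.855, -0.518, -0.001, 0.001]
contact_force: [-0.2, -0.1, -3.0]
gripper_width: 10.9
```

```bash
python3 - <<'E'
from h import *
from bench import telemetry,eyes
s=telemetry.read_state();print(s["position"],s["contact_force"],s["wrist_torque"],s["gripper_width"])
im=eyes.get_image("wrist");pickle.dump((im,s),open("w12.pkl","wb"))
cv2.imwrite("pics/w12.png",cv2.resize(im["pixels"][80:330,110:400],None,fx=2.7,fy=2.4))
C=im["tool_from_camera"];Wt=cloud(im,C[:3,:3],C[:3,3])
m=(Wt[...,0]>14)&(Wt[...,0]<45)&(abs(Wt[...,1])<45)&(abs(Wt[...,2]+20)<12)
p=Wt[m]
for _ in range(3):
    A=np.c_[p[:,:2],np.ones(len(p))];c=np.linalg.lstsq(A,p[:,2],rcond=None)[0];r=p[:,2]-A@c;p=p[abs(r)<1.5]
print("plate top plane in tool",c,len(p),r.std())
E
```

```text
[ 501.97637345 -170.48331168  133.84183621] [-0.21862292 -0.13461759 -2.97160898] [-0.02480796  0.0052224  -0.01895339] 10.878632462935341
plate top plane in tool [ 1.48571743e-02 -5.94222027e-04 -2.07918401e+01] 5194 0.5742068496388313
```

View pics/w12.png

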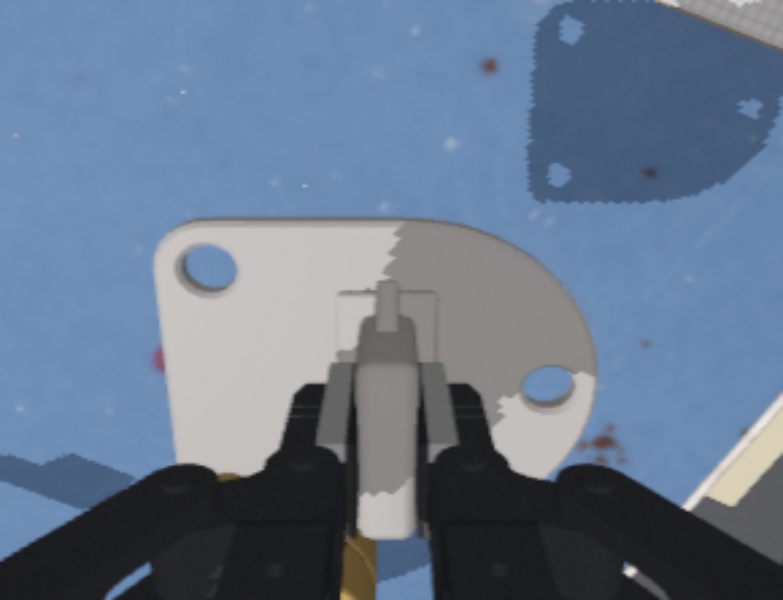

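```bash
cat > hand.py <<'E'
from h import *
def tool_ray(im,uv,zt):
    return ray_at(im,uv,im["tool_from_camera"],zt)
E
python3 - <<'E'
from hand import *
im,s=pickle.load(open("w12.pkl","rb"))
b=im["pixels"].astype(int);sat=b.max(-1)-b.min(-1);uv=[]
for c in [(208,268),(548,385)]:
    u,v=c[0]/2.7+110,c[1]/2.4+80;u,v=int(u),int(v);r=14
    p=sat[v-r:v+r+1,u-r:u+r+1];lab=cv2.connectedComponents((p>38).astype(np.uint8))[1];m=lab==lab[r,r]
    yy,xx=np.mgrid[-r:r+1,-r:r+1];uv.append([u+xx[m].mean(),v+yy[m].mean()]);print(m.sum(),xx[m].min(),xx[m].max(),yy[m].min(),yy[m].max())
uv=np.array(uv);X=tool_ray(im,uv,-17.8)[:,:2];print(uv,X)
# ideal: cover x axis = -tool? yang=3.62 => tool y = -cover x ; tool x = y+90 => cover... 
# tool y = -cx ; tool x: cross(y,z)= (-cx) x (-cz)= cx x cz = -cy
M=np.array([[-p[1],-p[0]] for p in HOLES[[1,2]]]);t,a,res=kabsch2(M,X);print("cover origin in tool",t,"turn",a,res)
im,s=pickle.load(open("w10.pkl","rb"));T=wristpose(im,s);W=cloud(im,T[:3,:3],T[:3,3])
m=(abs(W[...,2])<4)&(W[...,0]>400)&(W[...,0]<650)&(abs(W[...,1]+170)<150);p=W[m];A=np.c_[p[:,:2]-[504,-170],np.ones(len(p))];c=np.linalg.lstsq(A,p[:,2],rcond=None)[0];print("table plane",c)
E
```

```text
259 -8 10 -9 8
199 -8 9 -7 6
[[187.83011583 190.56370656]
 [312.27135678 239.39698492]] [[ 3.19853892e+01 -3.89653725e+01]
 [ 3.06445583e-02  3.57188560e+01]]
cover origin in tool [ 0.00751855 -1.13946784] turn 0.0010130839070316919 [[-0.06061011  0.14165718]
 [ 0.06061011 -0.14165718]]
table plane [-1.41879746e-05 -1.26371350e-03 -1.21025312e-01]
```

```bash
python3 - <<'E'
from h import *
from bench import telemetry
plan(telemetry.read_state(),[461.2,21.15,110],3.2704,7)
E
```

```text
-2.70 -0.75 0.34 0.000 0.000 0.050; -2.73 -0.61 0.34 0.000 0.000 0.050; -2.76 -0.47 0.34 0.000 0.000 0.050; -2.78 -0.33 0.34 0.000 0.000 0.050; -2.79 -0.19 0.34 0.000 0.000 0.050; -2.80 -0.05 0.34 0.000 0.000 0.050; -2.80 0.09 0.34 0.000 0.000 0.050
```

Request:
move_arm(deltas="-1.3 -0.4 0 0 0 0.025; -2.7 -0.7 0.2 0 0 0.05; -2.75 -0.55 0.4 0 0 0.05; -2.75 -0.4 0.4 0 0 0.05; -2.8 -0.25 0.4 0 0 0.05; -2.8 -0.1 0.4 0 0 0.05; -2.8 0.05 0.4 0 0 0.05; -1.45 0.05 0.2 0 0 0.025; 0 0 0 0 0 0; 0 0 0 0 0 0; 0 0 0 0 0 0")

```text
clock: 22.18
position: [462.2, 20.5, 111.1]
ee_rot: [0.752, -0.66, -0.0, 0.0]
contact_force: [-0.1, 0.8, -1.8]
gripper_width: 10.6
```

```bash
python3 - <<'E'
from hand import *
from bench import telemetry,eyes
s=telemetry.read_state();print(s["position"],s["joint_vel"].round(3),s["gripper_width"])
im=eyes.get_image("wrist");pickle.dump((im,s),open("w13.pkl","wb"))
cv2.imwrite("pics/w13.png",cv2.resize(im["pixels"][80:330,110:400],None,fx=2.7,fy=2.4))
C=im["tool_from_camera"];Wt=cloud(im,C[:3,:3],C[:3,3])
m=(Wt[...,0]>14)&(Wt[...,0]<45)&(abs(Wt[...,1])<45)&(abs(Wt[...,2]+20)<12);p=Wt[m]
for _ in range(3):
    A=np.c_[p[:,:2],np.ones(len(p))];c=np.linalg.lstsq(A,p[:,2],rcond=None)[0];r=p[:,2]-A@c;p=p[abs(r)<1.5]
print("plate top plane in tool",c,len(p))
print(R.from_quat(s["ee_rot"]).as_matrix().round(4))
plan(s,[461.2,21.15,80],3.2704,1)
i=eyes.get_image("side");cv2.imwrite("pics/s13.png",cv2.resize(i["pixels"][150:260,200:340],None,fx=5.4,fy=5.4,interpolation=cv2.INTER_CUBIC))
E
```

```text
[462.19144494  20.51264159 111.13835901] [ 0.    -0.004  0.    -0.003  0.    -0.002] 10.633349724222633
plate top plane in tool [ 1.58370113e-02 -1.20209089e-03 -2.08471902e+01] 5107
[[ 1.299e-01 -9.915e-01 -2.000e-04]
 [-9.915e-01 -1.299e-01 -2.000e-04]
 [ 1.000e-04  2.000e-04 -1.000e+00]]
-0.08 0.09 3.11 0.000 -0.000 0.001
```

View pics/w13.png

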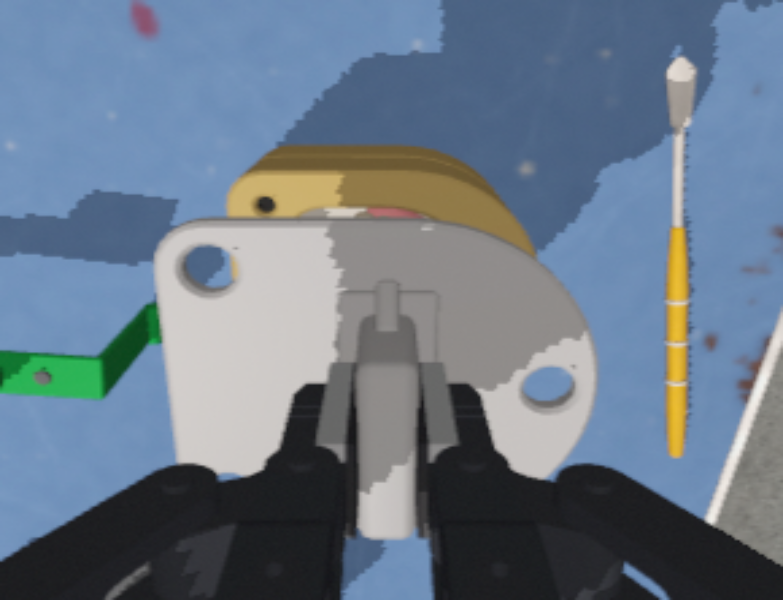

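View pics/s13.png

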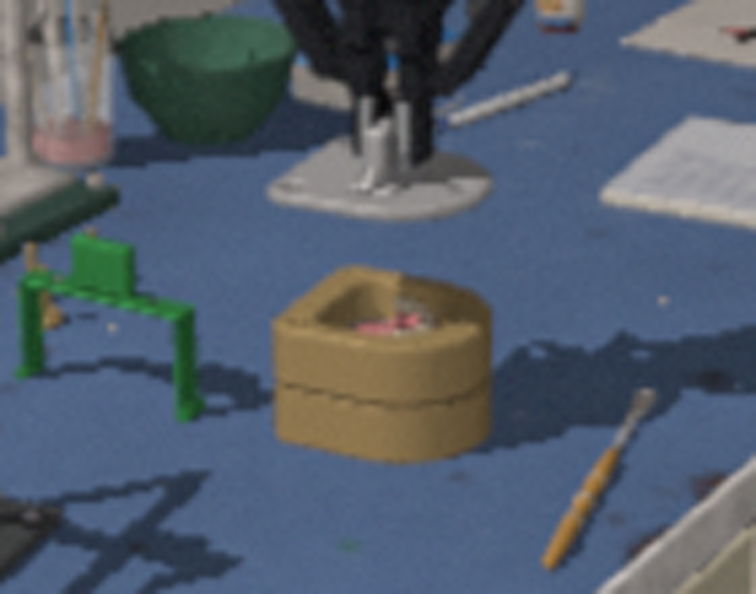

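```bash
python3 - <<'E'
from hand import *
im,s=pickle.load(open("w13.pkl","rb"));T=wristpose(im,s);g=cv2.cvtColor(im["pixels"],cv2.COLOR_BGR2GRAY)
a=.129;Rz=np.array([[np.cos(a),-np.sin(a)],[np.sin(a),np.cos(a)]]);F=HOLES@Rz.T+[462.36,21.3]
uv=darkcent(g,(265/2.7+110,204/2.4+80),5);print(uv,ray_at(im,uv,T,62),"expected",F[1])
E
```

```text
[207.85195339 164.88793694] [[503.78486185  -5.57182118  62.        ]] expected [504.16081973  -5.54569741]
```

Request:
move_arm(deltas="-0.08 0.09 0.5 0 0.015 0.001; 0 0 1.4 0 0 0; 0 0 1.4 0 0 0; 0 0 1 0 0 0; 0 0 0.4 0 0 0; 0 0 0 0 0 0; 0 0 0 0 0 0; 0 0 0 0 0 0")

```text
clock: 23.28
position: [461.5, 21.2, 64.6]
ee_rot: [0.752, -0.66, 0.006, 0.005]
contact_force: [0.5, -0.4, -2.8]
gripper_width: 11.0
```

```bash
cat > chk.py <<'E'
from hand import *
from bench import telemetry,eyes
import sys
s=telemetry.read_state();print(s["position"],s["contact_force"].round(1),s["joint_vel"].round(3),s["gripper_width"])
im=eyes.get_image("wrist");pickle.dump((im,s),open(f"w{sys.argv[1]}.pkl","wb"));T=wristpose(im,s)
cv2.imwrite(f"pics/w{sys.argv[1]}.png",cv2.resize(im["pixels"][130:290,150:360],None,fx=3.7,fy=3.7,interpolation=cv2.INTER_CUBIC))
W=cloud(im,T[:3,:3],T[:3,3]);C=im["tool_from_camera"];Wt=cloud(im,C[:3,:3],C[:3,3])
m=(Wt[...,0]>14)&(Wt[...,0]<45)&(abs(Wt[...,1])<45)&(abs(Wt[...,2]+20)<12);p=W[m];c0=np.array([462.36,21.3])
for _ in range(3):
    A=np.c_[p[:,:2]-c0,np.ones(len(p))];c=np.linalg.lstsq(A,p[:,2],rcond=None)[0];r=p[:,2]-A@c;p=p[abs(r)<1.5]
print("plate top plane world",c.round(4),len(p))
i=eyes.get_image("side");cv2.imwrite(f"pics/s{sys.argv[1]}.png",cv2.resize(i["pixels"][165:235,235:315],None,fx=8,fy=8,interpolation=cv2.INTER_CUBIC))
# hole centres of cover
a=.129;Rz=np.array([[np.cos(a),-np.sin(a)],[np.sin(a),np.cos(a)]]);F=HOLES@Rz.T+c0
for h in (0,1,2):
    for z in (c[2],c[2]-6,62): print(h,round(z,1),(proj(im,np.r_[F[h],z],T[:3,:3],T[:3,3])-[150,130])*3.7)
E
python3 chk.py 14
```

```text
[461.48234247  21.21057944  64.61855304] [ 0.5 -0.4 -2.8] [ 0.001 -0.001 -0.001  0.    -0.001 -0.   ] 10.961781252077465
plate top plane world [2.00000e-04 1.70000e-03 8.54772e+01] 5150
0 85.5 [163.10961405 574.52286398]
0 79.5 [170.06619899 553.20531628]
0 62 [188.01866315 498.19233009]
1 85.5 [136.0910497  224.58866822]
1 79.5 [144.85841202 213.18103372]
1 62 [167.16318225 184.15923023]
2 85.5 [606.58382851 410.51575163]
2 79.5 [599.00204953 393.49584612]
2 62 [579.56821359 349.86993038]
```

View pics/w14.png

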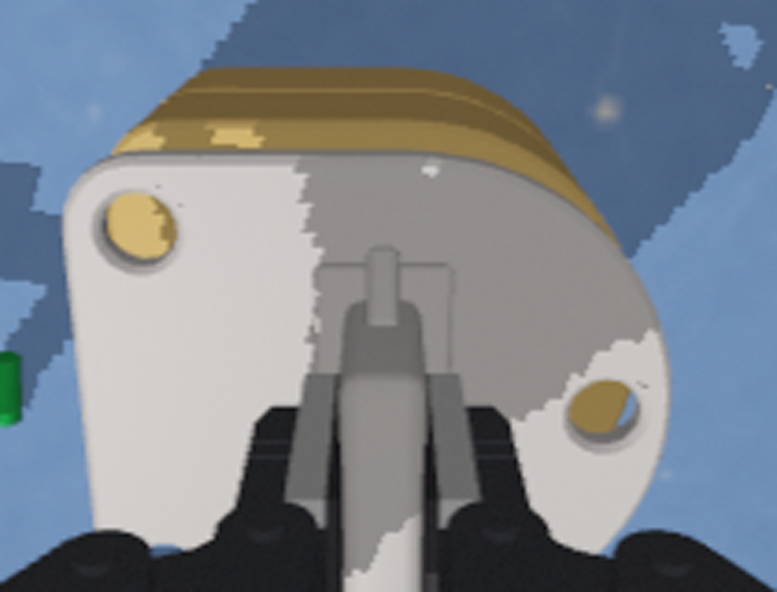

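View pics/s14.png

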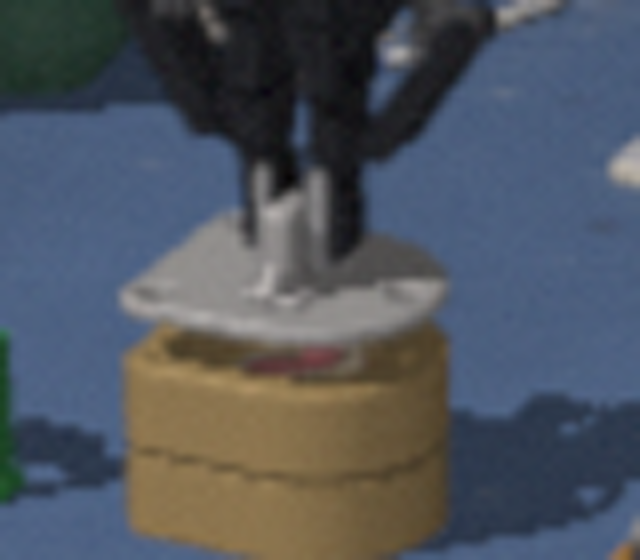

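The cover is level, 17.5 mm above the rim, and its holes match the predicted pixels to about 1 mm. I'll lower it to about 10 mm and measure again.

Request:
move_arm(deltas="0.03 0 0.3 0 0 0; 0 0 0.25 0 0 0; 0 0 0.15 0 0 0; 0 0 0 0 0 0; 0 0 0 0 0 0; 0 0 0 0 0 0")

```text
clock: 24.12
position: [461.3, 20.7, 57.3]
ee_rot: [0.752, -0.66, 0.006, 0.005]
contact_force: [-0.3, 0.4, -1.9]
gripper_width: 10.8
```

```bash
python3 chk.py 15; python3 - <<'E'
from hand import *
im,s=pickle.load(open("w15.pkl","rb"))
cv2.imwrite("pics/h15.png",np.hstack([cv2.resize(im["pixels"][175:207,170:205],(395,360),interpolation=cv2.INTER_CUBIC),cv2.resize(im["pixels"][222:254,295:330],(395,360),interpolation=cv2.INTER_CUBIC)]))
E
```

```text
[461.27724446  20.7494953   57.2712067 ] [-0.3  0.4 -1.9] [ 0.001  0.001  0.001 -0.001 -0.001 -0.   ] 10.836253387555828
plate top plane world [-0.00000e+00 -7.00000e-04  7.80746e+01] 5126
0 78.1 [161.88190249 576.52395676]
0 72.1 [168.84459683 555.16481151]
0 62 [179.58932185 522.20370029]
1 78.1 [134.75671666 227.15525173]
1 72.1 [143.53257186 215.67300156]
1 62 [156.93876288 198.13246159]
2 78.1 [604.79964242 412.5913777 ]
2 72.1 [597.25779062 395.52800048]
2 62 [585.67472813 369.32141759]
```

View pics/h15.png

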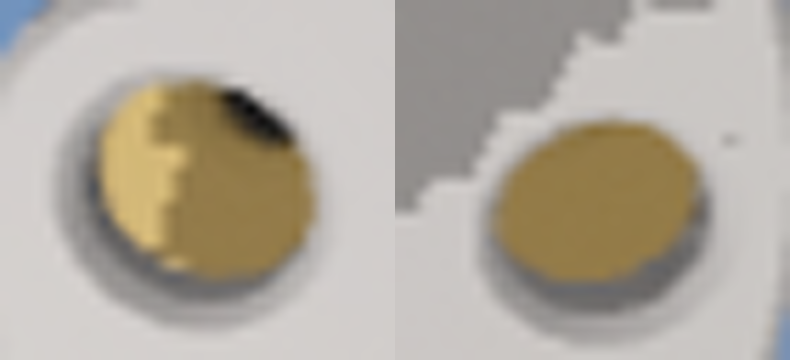

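View pics/s15.png

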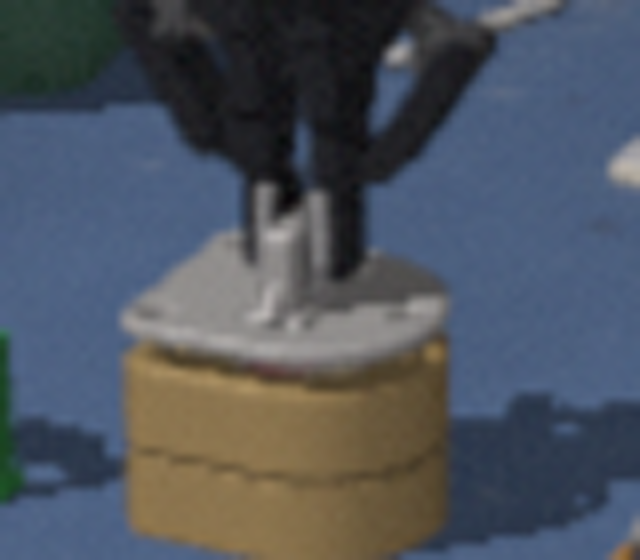

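```bash
cat > fit.py <<'E'
from hand import *
from scipy.optimize import least_squares
import sys
im,s=pickle.load(open(f"w{sys.argv[1]}.pkl","rb"));T=wristpose(im,s);zt=float(sys.argv[2])
b=im["pixels"].astype(int);sat=b.max(-1)-b.min(-1);obs=[];th=np.linspace(0,2*np.pi,90)
for (u0,v0) in [(187,191),(312,238)]:
    r=13;p=sat[v0-r:v0+r+1,u0-r:u0+r+1];lab=cv2.connectedComponents((p>30).astype(np.uint8))[1];l=lab[r-3:r+4,r-3:r+4];l=np.bincount(l[l>0]).argmax()
    yy,xx=np.nonzero(lab==l);h=cv2.convexHull(np.stack([xx,yy],1).astype(np.float32));m=cv2.moments(h)
    obs.append([u0-r+m["m10"]/m["m00"],v0-r+m["m01"]/m["m00"]]);print("area",m["m00"])
def pred(x,sc=1):
    a=x[2];Rz=np.array([[np.cos(a),-np.sin(a)],[np.sin(a),np.cos(a)]]);out=[]
    for h in (1,2):
        c=Rz@HOLES[h]+x[:2];pp=[]
        for z in (zt,zt-6):
            P=np.c_[c[0]+6*np.cos(th),c[1]+6*np.sin(th),np.full(90,z)];pp.append(proj(im,P,T[:3,:3],T[:3,3]).astype(np.float32))
        A,I=cv2.intersectConvexConvex(pp[0],pp[1]);m=cv2.moments(I);out.append([m["m10"]/m["m00"],m["m01"]/m["m00"]])
    return np.array(out)
f=least_squares(lambda x:(pred(x)-obs).ravel(),[462.4,21.3,.129],diff_step=1e-4)
print("cover",f.x,"res",f.fun.round(2))
a=.129;Fa=np.array([[np.cos(a),-np.sin(a)],[np.sin(a),np.cos(a)]]);F=HOLES@Fa.T+[462.36,21.3]
a=f.x[2];Ca=np.array([[np.cos(a),-np.sin(a)],[np.sin(a),np.cos(a)]]);c=HOLES@Ca.T+f.x[:2]
print("cover hole - flask hole",(c-F).round(2));d=-(f.x[:2]-[462.36,21.3])
print("shift tool cm",(R.from_quat(s["ee_rot"]).inv().apply([*d,0])/10).round(3),"turn tool z",(a-.129).round(4))
E
python3 fit.py 15 78.1; python3 fit.py 14 85.5
```

```text
area 242.0
area 183.0
area 250.5
area 183.0Traceback (most recent call last):
  File "fit.py", line 18, in <module>
    f=least_squares(lambda x:(pred(x)-obs).ravel(),[462.4,21.3,.129],diff_step=1e-4)
    return func(*args, **kwargs)
    vector_fun = VectorFunction(
        fun_wrapped,
    ...<6 lines>...
        workers=workers
    )
    self._update_fun()
    ~~~~~~~~~~~~~~~~^^
    self.f = self.fun_wrapped(xp_copy(self.x))
             ~~~~~~~~~~~~~~~~^^^^^^^^^^^^^^^^^
    return np.atleast_1d(self.fun(x))
                         ~~~~~~~~^^^
    return self.f(x, *self.args, **self.kwargs)
           ~~~~~~^^^^^^^^^^^^^^^^^^^^^^^^^^^^^^
  File "fit.py", line 18, in <lambda>
    f=least_squares(lambda x:(pred(x)-obs).ravel(),[462.4,21.3,.129],diff_step=1e-4)
                              ~~~~^^^
  File "fit.py", line 16, in pred
    A,I=cv2.intersectConvexConvex(pp[0],pp[1]);m=cv2.moments(I);out.append([m["m10"]/m["m00"],m["m01"]/m["m00"]])
                                                                            ~~~~~~~~^~~~~~~~~
ZeroDivisionError: float division by zero
Traceback (most recent call last):
  File "fit.py", line 18, in <module>
    f=least_squares(lambda x:(pred(x)-obs).ravel(),[462.4,21.3,.129],diff_step=1e-4)
  File "fit.py", line 18, in <lambda>
    f=least_squares(lambda x:(pred(x)-obs).ravel(),[462.4,21.3,.129],diff_step=1e-4)
                              ~~~~^^^
  File "fit.py", line 16, in pred
    A,I=cv2.intersectConvexConvex(pp[0],pp[1]);m=cv2.moments(I);out.append([m["m10"]/m["m00"],m["m01"]/m["m00"]])
                                                                            ~~~~~~~~^~~~~~~~~
ZeroDivisionError: float division by zero
```

```bash
sed -i 's/A,I=cv2.intersectConvexConvex(pp\[0\],pp\[1\])/o=np.floor(pp[0].mean(0))-16;ms=[cv2.fillConvexPoly(np.zeros((640,640),np.uint8),np.round((q-o+.5)*20*16).astype(np.int32),1,shift=4) for q in pp];I=ms[0]\&ms[1]/; s/m=cv2.moments(I);out.append(\[m\["m10"\]\/m\["m00"\],m\["m01"\]\/m\["m00"\]\])/m=cv2.moments(I,True);out.append(o-.475+np.array([m["m10"],m["m01"]])\/m["m00"]\/20)/; s/diff_step=1e-4/x_scale=[1,1,.01],diff_step=[.001,.02,.1]/' fit.py
python3 fit.py 15 78.1; python3 fit.py 14 85.5
```

```text
area 242.0
area 183.0
cover [4.62237501e+02 2.17628602e+01 1.33098947e-01] res [ 0.02  0.01 -0.02 -0.01]
cover hole - flask hole [[-0.27  0.6 ]
 [-0.01  0.63]
 [-0.1   0.31]]
shift tool cm [ 0.047 -0.006  0.001] turn tool z 0.0041
area 250.5
area 183.0
cover [4.62419004e+02 2.21403511e+01 1.31611269e-01] res [-0.04 -0.01  0.04  0.02]
cover hole - flask hole [[-0.04  0.93]
 [ 0.13  0.95]
 [ 0.07  0.74]]
shift tool cm [0.083 0.017 0.001] turn tool z 0.0026
```

```bash
python3 - <<'E'
from hand import *
im,s=pickle.load(open("w15.pkl","rb"));T=wristpose(im,s)
g=cv2.cvtColor(im["pixels"],cv2.COLOR_BGR2GRAY)
print(g[178:194,182:202])
m=np.argwhere(g[178:192,184:200]<60)+[178,184]
X=ray_at(im,m[:,::-1].astype(float),T,62)[:,:2];a=.129
d=(X-[504.16,-5.55])@np.array([[np.cos(a),-np.sin(a)],[np.sin(a),np.cos(a)]]);print(np.c_[m,d.round(1)])
E
```

```text
[[206 206 206 206 206 206 206 205 206 205 206 206 206 206 206 206 205 205
  205 205]
 [206 207 206 206 206 206 206 206 206 206 206 206 205 206 205 205 206 205
  205 205]
 [205 204 205 204 204 204 204 205 205 206 206 205 205 206 205 206 206 206
  205 205]
 [192 185 181 182 182 183 185 190 198 204 205 206 205 206 206 205 206 206
  205 205]
 [177 181 165 153 143 131 141 157 177 189 198 204 205 205 205 206 206 206
  206 205]
 [183 184 153 125 121 112 105  77  40  64 165 192 200 204 206 205 206 206
  206 206]
 [184 182 151 126 120 114 112  88  49  32  31 134 181 198 204 205 206 205
  206 206]
 [185 153 125 125 122 115 114  96  71  47  32  31 100 174 199 205 206 206
  205 205]
 [185 153 125 125 125 119 116 108  95  68  45  36  31 103 177 201 205 206
  205 205]
 [184 157 134 135 129 123 119 118 115 101  86  67  58  65 152 193 204 205
  206 205]
 [185 185 184 184 152 125 123 120 120 120 117 106 106 108 145 184 199 204
  206 206]
 [184 184 184 181 150 124 125 123 121 120 121 121 123 121 121 163 193 204
  205 206]
 [184 185 184 152 124 125 124 126 124 122 122 122 122 123 124 153 186 202
  205 206]
 [184 185 185 153 125 125 125 124 125 125 123 125 125 124 126 151 184 199
  205 206]
 [185 185 182 150 124 125 124 124 125 126 125 125 124 123 124 139 179 198
  204 205]
 [185 185 154 124 125 124 125 124 123 125 124 124 125 126 125 137 179 196
  204 206]]
[[183.  190.    1.5  -0.4]
 [184.  190.    1.5   0.3]
 [184.  191.    0.9   0.3]
 [184.  192.    0.3   0.3]
 [185.  191.    1.    1. ]
 [185.  192.    0.3   1. ]
 [185.  193.   -0.3   1. ]
 [186.  192.    0.4   1.6]
 [186.  193.   -0.3   1.6]
 [186.  194.   -0.9   1.6]
 [187.  194.   -0.8   2.3]]
```

The rear-right flask hole seen through the cover hole suggests about 1 mm of misalignment, which the depth-dependent calibration can't settle. I'll offset the cover briefly so the flask holes show fully through its windows, then measure both in one image.

Request:
move_arm(deltas="0.3 0 0 0 0 0; 0.35 0 0 0 0 0; 0 0 0 0 0 0; 0 0 0 0 0 0; 0 0 0 0 0 0")

```text
clock: 24.85
position: [462.1, 14.3, 57.3]
ee_rot: [0.752, -0.66, 0.006, 0.005]
contact_force: [0.4, -1.1, -2.8]
gripper_width: 10.6
```

```bash
python3 chk.py 16; python3 - <<'E'
from hand import *
im,s=pickle.load(open("w16.pkl","rb"))
cv2.imwrite("pics/h16.png",np.hstack([cv2.resize(im["pixels"][175:207,170:205],(395,360),interpolation=cv2.INTER_CUBIC),cv2.resize(im["pixels"][222:254,295:330],(395,360),interpolation=cv2.INTER_CUBIC)]))
E
```

```text
[462.08970149  14.29501555  57.34256957] [ 0.4 -1.1 -2.8] [ 0.001 -0.    -0.001  0.001 -0.     0.   ] 10.558601817731779
plate top plane world [-8.00000e-04  3.10000e-03  7.82806e+01] 5077
0 78.3 [164.01680807 608.24078764]
0 72.3 [170.83934751 586.10030671]
0 62 [181.5812193 551.2408223]
1 78.3 [137.46698533 266.93591013]
1 72.3 [146.04484425 254.18183647]
1 62 [159.41554461 234.30147949]
2 78.3 [602.12637227 447.95224124]
2 72.3 [594.75233769 429.89651656]
2 62 [583.19689921 401.602397  ]
```

View pics/h16.png

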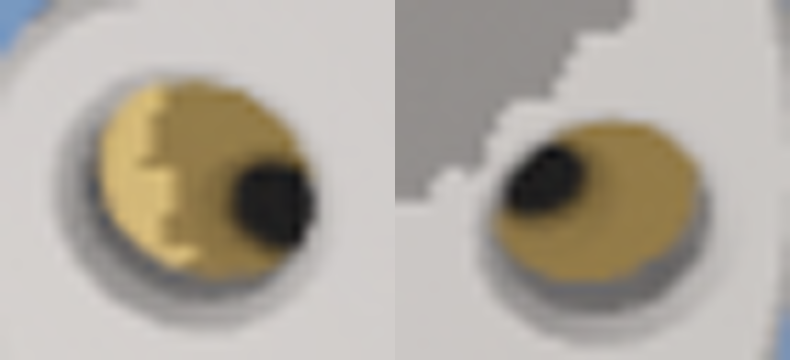

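```bash
python3 fit.py 16 78.2; python3 - <<'E'
from hand import *
from scipy.optimize import least_squares
im,s=pickle.load(open("w16.pkl","rb"));T=wristpose(im,s);g=cv2.cvtColor(im["pixels"],cv2.COLOR_BGR2GRAY).astype(float)
# dark-core boundary subpixel (level 75) on arcs bounded by brass; excluding sides cut by the cover
pts=[]
for (c,angs,h) in [((193.5,193),np.deg2rad(np.arange(100,291,10)),1),((307.5,237.3),np.deg2rad(np.r_[-60:81:10]),2)]:
    for a in angs:
        r=np.arange(0,9,.1);x=(c[0]+r*np.cos(a)).astype(np.float32);y=(c[1]+r*np.sin(a)).astype(np.float32)
        v=cv2.remap(g.astype(np.float32),x[None],y[None],cv2.INTER_LINEAR)[0]
        k=np.argmax(v>75)
        if k>0 and v[min(k+25,89)]<140: pts.append([h,x[k],y[k]])
pts=np.array(pts);print(len(pts),(pts[:,0]==1).sum())
def f(p,yaw=.129):
    x,y,z,r=p;Rz=np.array([[np.cos(yaw),-np.sin(yaw)],[np.sin(yaw),np.cos(yaw)]]);o=[]
    for h in (1,2):
        c=Rz@HOLES[h]+[x,y];X=ray_at(im,pts[pts[:,0]==h][:,1:],T,z)[:,:2];o.append(np.hypot(*(X-c).T)-r)
    return np.concatenate(o)
for yaw in (.125,.129,.133):
    q=least_squares(f,[462,21,61,2.8],args=(yaw,),loss="soft_l1",f_scale=.3);print(yaw,q.x.round(2),"rms",np.sqrt((q.fun**2).mean()).round(2))
for z in (62,60.5,59):
    q=least_squares(lambda p:f([p[0],p[1],z,p[2]]),[462,21,2.8]);print(z,q.x.round(2),np.sqrt((q.fun**2).mean()).round(2))
E
```

```text
area 236.0
area 174.0
cover [4.63076176e+02 1.52161618e+01 1.31936227e-01] res [ 0.34  0.12 -0.36 -0.19]
cover hole - flask hole [[ 0.61 -5.99]
 [ 0.79 -5.96]
 [ 0.73 -6.19]]
shift tool cm [-0.612 -0.008 -0.009] turn tool z 0.0029
32 19
0.125 [462.16  21.73  59.56   2.91] rms 0.17
0.129 [462.13  21.39  60.23   2.75] rms 0.09
0.133 [462.07  21.15  60.64   2.66] rms 0.06
62 [462.23  20.67   2.44] 0.16
60.5 [462.15  21.28   2.7 ] 0.09
59 [462.05  21.88   2.99] 0.12
```

In a common frame the flask is at (462.1, 21.3) and the cover at (463.05, 15.25). I need -0.61 cm in tool x and +0.01 cm in tool y.

Request:
move_arm(deltas="-0.3 0.01 0 0 0 0; -0.31 0 0 0 0 0; 0 0 0 0 0 0.002; 0 0 0 0 0 0; 0 0 0 0 0 0; 0 0 0 0 0 0; 0 0 0 0 0 0")

```text
clock: 25.82
position: [461.2, 20.3, 57.2]
ee_rot: [0.751, -0.66, 0.006, 0.005]
contact_force: [0.5, 0.7, -2.0]
gripper_width: 10.9
```

```bash
python3 chk.py 17 | head -3; python3 fit.py 17 78.1; python3 - <<'E'
from hand import *
from bench import eyes
im=eyes.get_image("side");cv2.imwrite("pics/s17b.png",cv2.resize(im["pixels"][160:300,110:320],None,fx=3.7,fy=3.7,interpolation=cv2.INTER_CUBIC))
E
```

```text
[461.22189683  20.28398623  57.2399035 ] [ 0.5  0.7 -2. ] [ 0.001 -0.     0.001 -0.001  0.001 -0.002] 10.850380899796923
plate top plane world [-1.10000e-03  7.00000e-04  7.80701e+01] 5140
0 78.1 [161.78271286 579.21408105]
area 240.0
area 183.0
cover [4.62188348e+02 2.12833240e+01 1.30959736e-01] res [ 0.01  0.   -0.02 -0.01]
cover hole - flask hole [[-0.24  0.05]
 [-0.12  0.07]
 [-0.16 -0.09]]
shift tool cm [ 0.001 -0.017  0.   ] turn tool z 0.002
```

View pics/w17.png

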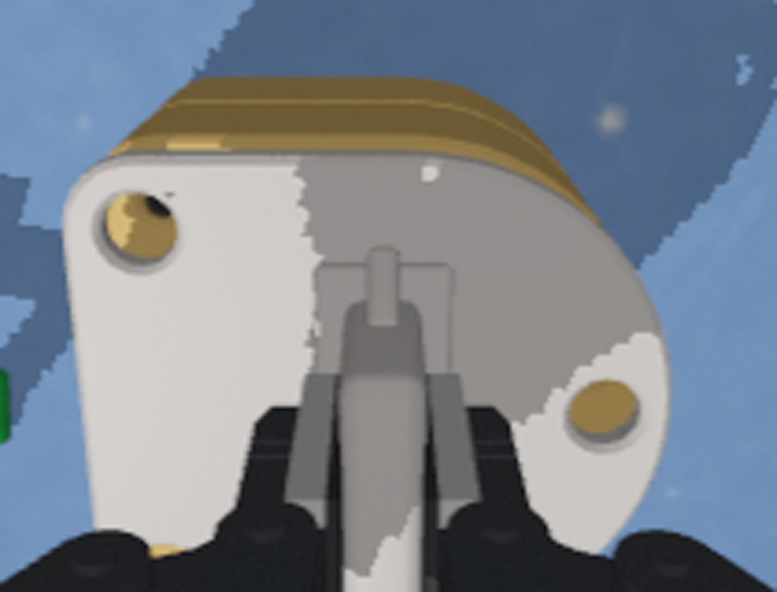

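View pics/s17b.png

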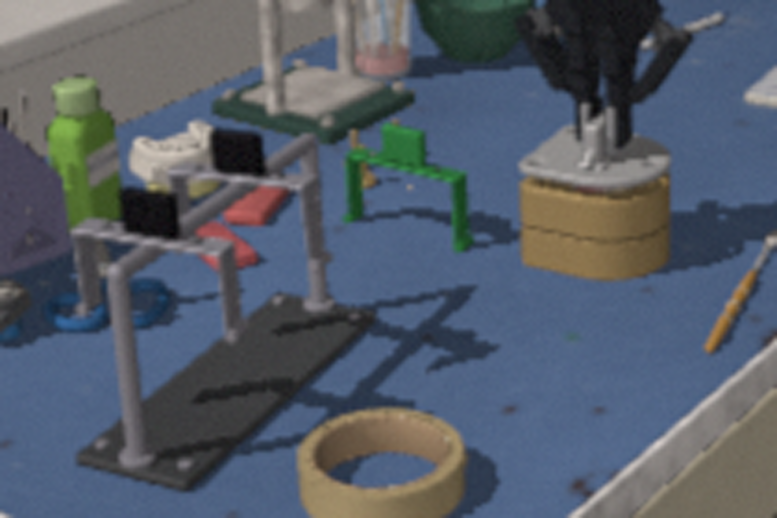

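The cover is level, 10 mm above the rim, and still. The two visible holes are within about 0.3 mm of target, and the bail is still hanging on the bar. Handing in.

```bash
python3 -c "
from bench import arm,telemetry
print(arm.job_done());print(telemetry.read_state()['clock'])"
```

```text
the job is handed in; nothing more can be done
None
the job is handed in; nothing more can be done
```

The job is handed in at about 26 s. The bail hangs on the free part of the rail bar, with one leg on each side and released. The gripper is holding the cover still over the flask, the right way round.

**Last checks:**
- **Height and level:** the cover's underside is about 10 mm above the rim, and its tilt is within about 0.1°.
- **Holes:** I measured the front and rear-right holes to within about 0.3 mm of their threaded holes. The gripper hides the rear-left hole, so its alignment comes from the same fit, not from seeing it.
- **Flask:** it measured in the same place before and after. No force reading suggested the cover touched it.

**What failed or disagreed:**
- **First grasp missed:** the real fingertips sit about 27 mm behind the reported TCP. The first attempt on the bail closed on the top of its grip and slid the bail about 13 mm along the rim. The flask did not move, but check the fresh varnish where the bail slid. I allowed for the offset from then on.
- **First cover alignment:** it looked up to about 1 mm off. I shifted the cover 6 mm sideways at the same height to see the flask holes, then brought it back with a 0.4 mm correction.

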